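# Clear the test plate, lay the fuses in the holder and start the test

### The arm

A 6-joint arm with a two-finger parallel gripper is mounted at the origin on the work surface. World frame = base frame: x ahead of the robot, y to its left, z up, the work surface at z = 0. Lengths are in m, angles in rad, forces in N, time in s.
With the tool pointing down it reaches from about 0.35 to 0.775 m from the base axis. Payload 5.5 kg.
Tool frame: the origin (TCP) lies midway between the tips of the shut fingers; the grasp point (between the pads) lies 19 mm behind it; z points along the fingers, x is the direction in which the jaws open and shut, and the axes are right-handed (so a half turn about z gives the same grasp; the last joint's range is limited). The gripper opens to 85 mm and grips with 20 to 120 N. Pads are 22 mm wide; open, the fingers measure 114 mm over their backs; the gripper's body (76 mm by 85 mm) begins 54 mm behind the grasp point. The pads swing forward as they close: fully open they stand 13 mm farther back than shut.
Start: joints at [1.147, 0.313, 0.046, 1.304, 0, 1.431], TCP at [0.161, 0.552, 0.231] pointing down, gripper open.
Joint ranges: [-2.76, 2.76], [-0.86, 1.69], [-1.03, 1.26], [-2.2, 2.34], [-1.47, 1.5], [-3.14, 3.14]. Speed limits (rad/s): [2.57, 2.57, 3.14, 3.14, 3.14, 3.14].

### API

Orientations are given as a unit quaternion [w, x, y, z].
In Python, from workcell import env gives the robot as it stands. The module is installed in compiled form; this text tells all that it offers.
- The arm moves only by the tool apply_moves, never from a script. Its argument "moves" is a list of rows, each a list of 3 entries, a list of its own where there are three numbers: the shift along the tool's x, y, z in cm, then the turn about the tool's z in degrees, then the opening, from 0 (shut) to 1 (fully open). In form: [[[x, y, z], yaw, gripper], ...]. A call has exactly 10 rows; each row is the pose to reach, as a shift and turn from the pose commanded when the call began, along the tool's axes at that moment; what a row does not reach only later rows make up. A row lasts 1/8 s, in which the tool goes at most 62.5 mm and 10.7 degrees, less where a joint would pass 70% of its speed; a pose out of reach is approached as far as the arm can. A call with a gripper value outside its range is refused whole. The fingers move at their own pace and stop on an object; "squeeze" is the grip in N (left out, the last holds). Time passes only in rows, so rows that repeat a pose let the fingers close, or fill a call up. It gives the time, the measured TCP pose, the force and the opening at its end, in the units of the state.
- env.get_state(): the state, without advancing time (a new reading comes with each control period).
- env.read_camera(name): name is "scene" or "top"; returns a dict with "pixels" (420x560x3 uint8, red, green, blue), "fov_y" (degrees; the focal length in pixels is half the picture's height over the tangent of half this angle, whatever the lens; pixels are square), "cx", "cy" (the principal point, pixels), "world_from_camera" (4x4, takes a point from camera to world coordinates). Camera axes: x right, y down, z forward; pixel columns grow to the right and rows downward; lengths in m; the calibration is good to about 2 mm. A picture is of the moment at which its call begins. There is no depth.
- env.hand_in(): hands the job in, once; it reports no verdict.
The state is a dict: "clock": time; "joint_pos": joint angles; "qvel": joint speeds; "tau": joint torques, N m; "tcp_pos": TCP position; "orientation": TCP orientation; "wrist_force": force on the tool from outside, world axes, zero at the start; "ft_torque": the same for the moment, N m; "finger_gap": finger opening in m.
Only numpy, scipy, OpenCV 4.12 (cv2) and the standard library are available. Lean on these libraries where they do the work, as an engineer would, in place of code of your own. Each camera call takes 0.05 s, during which the arm holds its last target.

### The job

First use the black scraper block to push every loose brass trimming off the raised test plate into the trough along its edge, never touching the trimmings with the fingers, and stand the block back upright on its cork mat. Only when the plate is clear, take each standing fuse and lay it on its side, centred in a saddle of the grey fuse holder, one fuse to a saddle, and when all are in, press the test button down. Leave the busbar offcut and the fuse puller where they lie.

Things in the scene. Friction and masses are not known exactly. Their poses are not given: they have to be found in the camera images.
- plate: Fixed grey test plate, 220 (own x) x 140 (own y) x 30 mm high, flat top without rims; origin at the centre of its underside, on the worktop, the trough not counted. Along its +y edge runs an open aluminium trough: inside from own y 70 to 135 mm, floor 3 mm high, outer wall and end walls 24 mm high (lower than the plate's top). Yaw within 0.2 rad of the world's.
- holder: Fixed grey nylon fuse holder, base 275 (own x) x 70 (own y) x 6 mm, origin at the centre of its underside. Four V saddles 70 mm apart along own x, grooves along own y. Each is 46 mm long and 20 mm wide at the lips, so fingers pass down either side; bottom of the V 33 mm, lips 39 mm above the worktop, sides sloping 30 degrees, open-ended.
- saddle0 (a point): Centre of a fuse lying properly in saddle 0 (own x of the holder -105 mm), 46 mm above the worktop; x and y axes as the holder's
- saddle1 (a point): Centre of a fuse lying properly in saddle 1 (own x of the holder -35 mm), 46 mm above the worktop; x and y axes as the holder's
- saddle2 (a point): Centre of a fuse lying properly in saddle 2 (own x of the holder 35 mm), 46 mm above the worktop; x and y axes as the holder's
- saddle3 (a point): Centre of a fuse lying properly in saddle 3 (own x of the holder 105 mm), 46 mm above the worktop; x and y axes as the holder's
- fuse_a: Cylindrical fuse, white ceramic with silver end caps, 22 mm diameter, 58 mm long, 55 g (varies), both ends alike; stands upright on the worktop at the start; origin at its middle (halfway along, on the axis), own z along its axis. Three or four of the four are present. A lying fuse can roll.
- fuse_b: Cylindrical fuse, white ceramic with silver end caps, 22 mm diameter, 58 mm long, 55 g (varies), both ends alike; stands upright on the worktop at the start; origin at its middle (halfway along, on the axis), own z along its axis. Three or four of the four are present. A lying fuse can roll.
- fuse_c: Cylindrical fuse, white ceramic with silver end caps, 22 mm diameter, 58 mm long, 55 g (varies), both ends alike; stands upright on the worktop at the start; origin at its middle (halfway along, on the axis), own z along its axis. Three or four of the four are present. A lying fuse can roll.
- fuse_d: Cylindrical fuse, white ceramic with silver end caps, 22 mm diameter, 58 mm long, 55 g (varies), both ends alike; stands upright on the worktop at the start; origin at its middle (halfway along, on the axis), own z along its axis. Three or four of the four are present. A lying fuse can roll.
- mat: Fixed thin brown cork mat, 80 (own x) x 130 (own y) x 3 mm, origin at the centre of its underside; home of the scraper block
- scraper: Black bakelite scraper block, 140 g, stands upright on the mat at the start; origin at the centre of its underside. A flat-bottomed foot 46 (own x) x 90 (own y) x 18 mm high, whose long vertical faces do the scraping, and on it a central grip rib 24 (own x) x 60 (own y) mm that reaches from 18 to 61 mm height.
- chip0: Brass trimming, a loose bit 14 x 10 x 8 mm, 10 g, lying on the test plate; origin at the centre of its underside. Three to six of the six are present.
- chip1: Brass trimming, a loose bit 14 x 10 x 8 mm, 10 g, lying on the test plate; origin at the centre of its underside. Three to six of the six are present.
- chip2: Brass trimming, a loose bit 14 x 10 x 8 mm, 10 g, lying on the test plate; origin at the centre of its underside. Three to six of the six are present.
- chip3: Brass trimming, a loose bit 14 x 10 x 8 mm, 10 g, lying on the test plate; origin at the centre of its underside. Three to six of the six are present.
- chip4: Brass trimming, a loose bit 14 x 10 x 8 mm, 10 g, lying on the test plate; origin at the centre of its underside. Three to six of the six are present.
- chip5: Brass trimming, a loose bit 14 x 10 x 8 mm, 10 g, lying on the test plate; origin at the centre of its underside. Three to six of the six are present.
- test (a joint): Travel of the test button, a spring push button: 0 up, 0.006 m fully down (takes 5 N); counts as pressed beyond 0.004 m
- test_top (a point): Centre of the test button's flat black round cap, 36 mm across, on a small fixed grey housing; pressed straight down
- busbar: Bystander: loose brass busbar offcut 90 x 25 x 8 mm, flat on the worktop, origin at the centre of its underside, long along own x
- puller: Bystander: loose black bakelite fuse puller, 138 x 31 x 18 mm, flat on the worktop; origin at the middle of its handle's underside, jaws towards own +x
Things that resemble listed ones, but are neither listed nor needed, are in the scene too. What is shaped like the fuse_a but orange is not meant. Leave any blue or red look-alike of the scraper alone.

How it is judged:
On the way, in this order (a step that is already met when the one before it is completed fails the run):
1. every brass trimming lies in the trough (x of chip0 in the frame of plate between -0.115 and 0.115 m and y of chip0 in the frame of plate between 0.066 and 0.14 m and z of each of chip0, chip1, chip2, chip3, chip4, chip5 in the frame of plate below 0.026 m and x of chip1 in the frame of plate between -0.115 and 0.115 m and y of chip1 in the frame of plate between 0.066 and 0.14 m and x of chip2 in the frame of plate between -0.115 and 0.115 m and y of chip2 in the frame of plate between 0.066 and 0.14 m and x of chip3 in the frame of plate between -0.115 and 0.115 m and y of chip3 in the frame of plate between 0.066 and 0.14 m and x of chip4 in the frame of plate between -0.115 and 0.115 m and y of chip4 in the frame of plate between 0.066 and 0.14 m and x of chip5 in the frame of plate between -0.115 and 0.115 m and y of chip5 in the frame of plate between 0.066 and 0.14 m), for 0.2 s.
2. every fuse lies in a saddle of the holder (((distance between fuse_a and saddle0 below 0.011 m and angle between the z axis of fuse_a and the y axis of holder, either way round below 0.14 rad) or (distance between fuse_a and saddle1 below 0.011 m and angle between the z axis of fuse_a and the y axis of holder, either way round below 0.14 rad) or (distance between fuse_a and saddle2 below 0.011 m and angle between the z axis of fuse_a and the y axis of holder, either way round below 0.14 rad) or (distance between fuse_a and saddle3 below 0.011 m and angle between the z axis of fuse_a and the y axis of holder, either way round below 0.14 rad)) and ((distance between fuse_b and saddle0 below 0.011 m and angle between the z axis of fuse_b and the y axis of holder, either way round below 0.14 rad) or (distance between fuse_b and saddle1 below 0.011 m and angle between the z axis of fuse_b and the y axis of holder, either way round below 0.14 rad) or (distance between fuse_b and saddle2 below 0.011 m and angle between the z axis of fuse_b and the y axis of holder, either way round below 0.14 rad) or (distance between fuse_b and saddle3 below 0.011 m and angle between the z axis of fuse_b and the y axis of holder, either way round below 0.14 rad)) and ((distance between fuse_c and saddle0 below 0.011 m and angle between the z axis of fuse_c and the y axis of holder, either way round below 0.14 rad) or (distance between fuse_c and saddle1 below 0.011 m and angle between the z axis of fuse_c and the y axis of holder, either way round below 0.14 rad) or (distance between fuse_c and saddle2 below 0.011 m and angle between the z axis of fuse_c and the y axis of holder, either way round below 0.14 rad) or (distance between fuse_c and saddle3 below 0.011 m and angle between the z axis of fuse_c and the y axis of holder, either way round below 0.14 rad)) and ((distance between fuse_d and saddle0 below 0.011 m and angle between the z axis of fuse_d and the y axis of holder, either way round below 0.14 rad) or (distance between fuse_d and saddle1 below 0.011 m and angle between the z axis of fuse_d and the y axis of holder, either way round below 0.14 rad) or (distance between fuse_d and saddle2 below 0.011 m and angle between the z axis of fuse_d and the y axis of holder, either way round below 0.14 rad) or (distance between fuse_d and saddle3 below 0.011 m and angle between the z axis of fuse_d and the y axis of holder, either way round below 0.14 rad))), for 0.2 s.
3. with the fuses laid, the test button is pressed down (value of joint test above 0.004 m), for 0.1 s.
At the end, for the whole second after the job is handed in: Every trimming lies in the trough beside the plate; every fuse lies at rest in a saddle, its centre within 11 mm of the saddle's and its axis within 0.14 rad (8 degrees) of the groove; the scraper block stands upright on its mat (centre within 30 mm of the mat's, tilt under 0.12 rad) (all of step 1 and all of step 2 and linear speed of each of fuse_a, fuse_b, fuse_c, fuse_d below 0.02 m/s and horizontal distance between scraper and mat below 0.03 m and angle between scraper's own z axis and vertical below 0.12 rad and height (world z) of scraper below 0.012 m); the robot touches nothing.
It fails at once if busbar offcut or fuse puller shifted more than 25 mm (distance of any of busbar, puller from where it was at the start of the episode above 0.025 m).
It fails at once if a trimming touched with the fingers (contact force between the fingers and chip0 above 0.3 N or contact force between the fingers and chip1 above 0.3 N or contact force between the fingers and chip2 above 0.3 N or contact force between the fingers and chip3 above 0.3 N or contact force between the fingers and chip4 above 0.3 N or contact force between the fingers and chip5 above 0.3 N).
Of fuse_a, fuse_b, fuse_c, fuse_d only 3 to 4 are there at a start; the rules pass over those that are not, and their reading is None.
Of chip0, chip1, chip2, chip3, chip4, chip5 only 3 to 6 are there at a start; the rules pass over those that are not, and their reading is None.
At some moment in a run one of fuse_a, fuse_b, fuse_c, fuse_d, scraper may be knocked a few centimetres aside while the robot is not near it.
Once in a run the grip may slacken for a moment while it holds something.
It also fails if it takes over 210 s, if anything falls off the work surface, if the arm or the gripper's body presses on something with over 40 N, if the wrist force passes 120 N, or if a joint passes its speed limit or range.

## Working session

There is one attempt and no reset: what is moved stays moved. The work goes in short steps, Python scripts to look and compute and a tool call to move; the robot and the scene stay as the last step left them, time stands still between calls to the robot, and variables do not carry over. Pictures are saved under pics/ and viewed, and the job is handed in when it is done.

Besides the shell and the picture viewer there is one more tool, called as name([rows], argument=value, ...), one row to a line, values as JSON. apply_moves: Moves the arm, as the interface text tells. Its arguments: {"type":"object","properties":{"moves":{"type":"array","items":{"type":"array"}},"squeeze":{"type":"number"}},"required":["moves"]}

```bash
mkdir -p pics; ls
cat > h.py <<'E'
import numpy as np, cv2
from workcell import env
def shot(name,fn=None):
    d=env.read_camera(name)
    if fn: cv2.imwrite('pics/'+fn,cv2.cvtColor(d['pixels'],cv2.COLOR_RGB2BGR))
    return d
E
python3 - <<'E'
from h import *
for n in ('scene','top'):
    d=shot(n,n+'0.png'); print(n,d['fov_y'],d['cx'],d['cy']); print(np.round(d['world_from_camera'],4).tolist())
s=env.get_state()
for k in s: print(k,np.round(s[k],4).tolist())
E
```

```text
pics
scene 53.2327756916091 279.5314965303466 205.06186103637276
[[0.2331, 0.7603, -0.6062, 1.1114], [0.9724, -0.1739, 0.1558, -0.1697], [0.0131, -0.6258, -0.7799, 0.719], [0.0, 0.0, 0.0, 1.0]]
top 50.59432099757482 277.4286139323109 205.5165642908672
[[0.093, -0.9718, 0.2168, 0.4137], [-0.9957, -0.0918, 0.0156, -0.0523], [0.0047, -0.2173, -0.9761, 0.9282], [0.0, 0.0, 0.0, 1.0]]
clock 0.1
joint_pos [1.1474, 0.3139, 0.0451, 1.3036, 0.0, 1.4312]
qvel [0.0003, -0.0023, 0.0032, 0.0006, 0.0016, -0.0019]
tau [0.0038, -48.1726, 29.9244, 0.0127, -0.0, 0.0]
tcp_pos [0.1608, 0.5516, 0.2305]
orientation [0.0004, 0.8, 0.6, -0.0007]
wrist_force [0.1869, 0.3137, 0.1675]
ft_torque [0.0139, -0.0281, -0.0073]
finger_gap 0.0853
```

View pics/scene0.png

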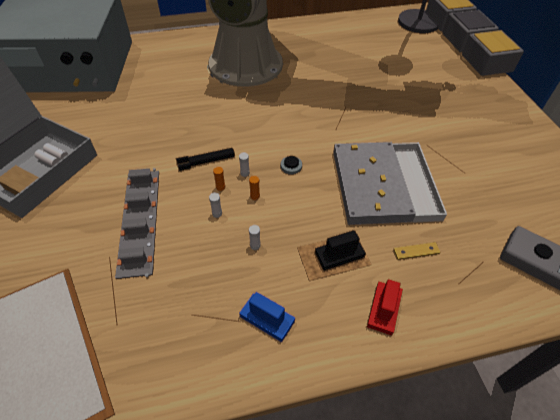

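View pics/top0.png

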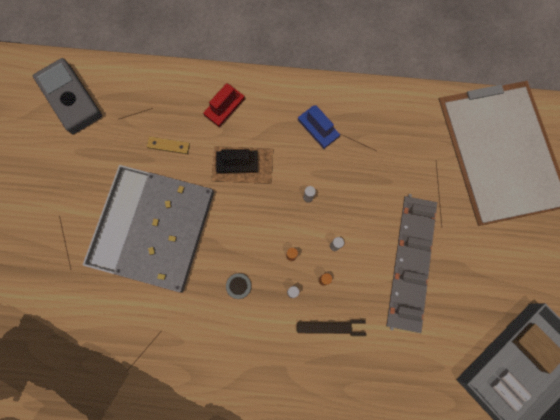

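The top picture shows three standing white fuses at (310,190), (337,242) and (293,292), two orange ones at (292,254) and (326,279), and the black scraper at (237,162) on its mat. The plate is near (160,230) with 6 chips, the holder near (411,265), and the button at (238,286). I'll enlarge crops to measure these.

```bash
cat >> h.py <<'E'
def K(d):
    f=210/np.tan(np.radians(d['fov_y']/2)); return f,d['cx'],d['cy']
def ray(d,u,v,z):
    f,cx,cy=K(d);T=d['world_from_camera']
    r=T[:3,:3]@np.array([(u-cx)/f,(v-cy)/f,1.]);o=T[:3,3]
    return o+r*(z-o[2])/r[2]
def proj(d,p):
    f,cx,cy=K(d);T=d['world_from_camera'];p=np.atleast_2d(p)
    q=(p-T[:3,3])@T[:3,:3]
    return np.c_[cx+f*q[:,0]/q[:,2],cy+f*q[:,1]/q[:,2]]
def crop(d,u0,v0,u1,v1,fn,s=4,draw=[]):
    im=cv2.cvtColor(d['pixels'],cv2.COLOR_RGB2BGR)[v0:v1,u0:u1]
    im=cv2.resize(im,None,fx=s,fy=s,interpolation=cv2.INTER_CUBIC)
    for pts,c in draw:
        q=((np.array(pts)-[u0,v0]+.5)*s).astype(int)
        if len(q)==1: cv2.circle(im,tuple(map(int,q[0])),4,c,1)
        else: cv2.polylines(im,[q.reshape(-1,1,2)],True,c,1)
    for u in range((u0//20+1)*20,u1,20): cv2.putText(im,str(u),((u-u0)*s,10),0,.35,(255,255,255),1); cv2.line(im,((u-u0)*s,12),((u-u0)*s,18),(255,255,255))
    for v in range((v0//20+1)*20,v1,20): cv2.putText(im,str(v),(0,(v-v0)*s),0,.35,(255,255,255),1)
    cv2.imwrite('pics/'+fn,im)
E
python3 - <<'E'
from h import *
d=shot('top')
crop(d,75,130,285,310,'c1.png',3)
crop(d,275,170,445,345,'c2.png',3)
E
```

```text
(no output)
```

View pics/c1.png

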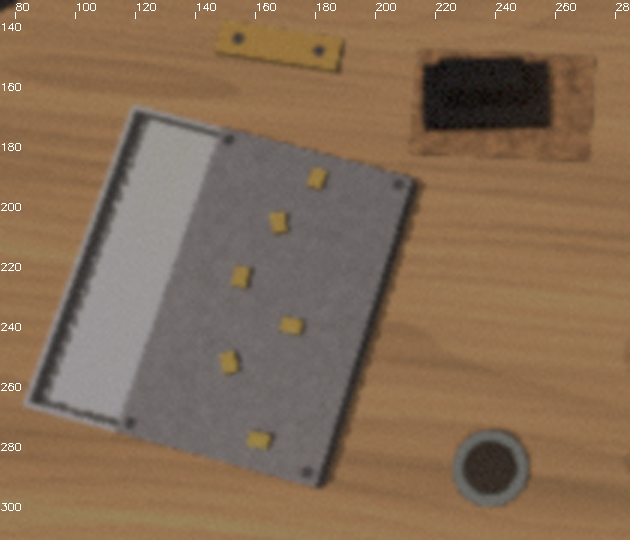

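View pics/c2.png

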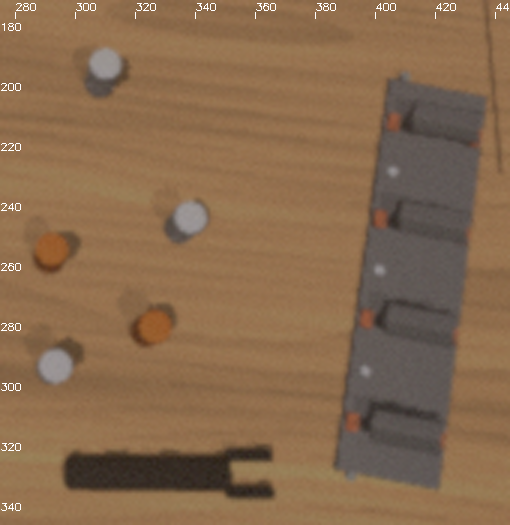

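```bash
cat >> h.py <<'E'
def fit2(local,world):
    # rigid 2D fit
    A=np.array(local)[:,:2];B=np.array(world)[:,:2]
    a=A-A.mean(0);b=B-B.mean(0)
    th=np.arctan2((a[:,0]*b[:,1]-a[:,1]*b[:,0]).sum(),(a*b).sum())
    R=np.array([[np.cos(th),-np.sin(th)],[np.sin(th),np.cos(th)]])
    t=B.mean(0)-R@A.mean(0); return t,th,np.abs(A@R.T+t-B).max()
def tw(t,th,P):
    P=np.atleast_2d(np.array(P,float));R=np.array([[np.cos(th),-np.sin(th)],[np.sin(th),np.cos(th)]])
    return np.c_[P[:,:2]@R.T+t,P[:,2]]
E
python3 - <<'E'
from h import *
d=shot('top');s=shot('scene')
def clicks(L): return [ray(d,u,v,z) for u,v,z in L]
W=clicks([(213.3,190,.03),(182.7,292,.03),(149,172.7,.03),(115,273.3,.03),(119.3,166,.024),(83.7,264.3,.024)])
Lp=[(.11,-.07,.03),(-.11,-.07,.03),(.11,.07,.03),(-.11,.07,.03),(.113,.138,.024),(-.113,.138,.024)]
P=fit2(Lp[:4],W[:4]);print('plate',P)
M=fit2([(.04,.065,.003),(.04,-.065,.003),(-.04,-.065,.003),(-.04,.065,.003)],clicks([(214.3,146,.003),(273.7,148,.003),(271.7,183.3,.003),(211.7,181,.003)]));print('mat',M)
Lh=[(.1375,.035,.006),(.1375,-.035,.006),(-.1375,-.035,.006),(-.1375,.035,.006)]
H=fit2(Lh,clicks([(404.3,196,.006),(436.7,202.3,.006),(421.7,332.7,.006),(386.7,326,.006)]));print('holder',H)
fz=[(310,191.5),(338.3,242.3),(293.5,292)]
F=[ray(d,u,v,.058) for u,v in fz];print(np.round(F,4))
B=ray(d,238,285.5,.03);print('btn',B)
chips=[(180.7,189.5),(168,204),(155.3,222.3),(172,238.5),(151.5,251),(161.3,276.5)]
C=[ray(d,u,v,.038) for u,v in chips]
R=np.array([[np.cos(P[1]),-np.sin(P[1])],[np.sin(P[1]),np.cos(P[1])]])
print('chips local',np.round((np.array(C)[:,:2]-P[0])@R,4))
g=(0,255,0);r=(0,0,255)
def dr(cam):
    o=[(proj(cam,tw(P[0],P[1],Lp[:2]+[Lp[3],Lp[2]])),g),(proj(cam,tw(P[0],P[1],[Lp[2],Lp[3],Lp[5],Lp[4]])),g)]
    o+=[(proj(cam,tw(M[0],M[1],[(.04,.065,.003),(.04,-.065,.003),(-.04,-.065,.003),(-.04,.065,.003)])),g)]
    o+=[(proj(cam,tw(H[0],H[1],Lh)),g)]
    for x in(-.105,-.035,.035,.105): o+=[(proj(cam,tw(H[0],H[1],[(x-.01,.023,.039),(x+.01,.023,.039),(x+.01,-.023,.039),(x-.01,-.023,.039)])),r)]
    for f in F:
        a=np.linspace(0,6.28,20)
        for z in(.058,0): o+=[(proj(cam,np.c_[f[0]+.011*np.cos(a),f[1]+.011*np.sin(a),0*a+z]),r)]
    a=np.linspace(0,6.28,20); o+=[(proj(cam,np.c_[B[0]+.018*np.cos(a),B[1]+.018*np.sin(a),0*a+B[2]]),r)]
    return o
crop(s,110,130,450,290,'s1.png',2,dr(s)); crop(d,75,130,445,345,'t1.png',2,dr(d))
E
```

```text
plate (array([0.53920163, 0.18526634]), np.float64(-0.1643463170759852), np.float64(0.0026335886279647003))
mat (array([0.70340089, 0.04596787]), np.float64(0.054417432697670486), np.float64(0.0005567516784808144))
holder (array([ 0.52517711, -0.32736518]), np.float64(-0.09673284855060299), np.float64(0.001166110784422747))
[[ 0.6421 -0.1012  0.058 ]
 [ 0.5443 -0.1648  0.058 ]
 [ 0.4402 -0.085   0.058 ]]
btn [0.44342233 0.02502833 0.03      ]
chips local [[ 0.0895 -0.0066]
 [ 0.0535  0.0094]
 [ 0.0105  0.0226]
 [-0.0125 -0.0203]
 [-0.0471  0.0117]
 [-0.0902 -0.0229]]
```

View pics/s1.png

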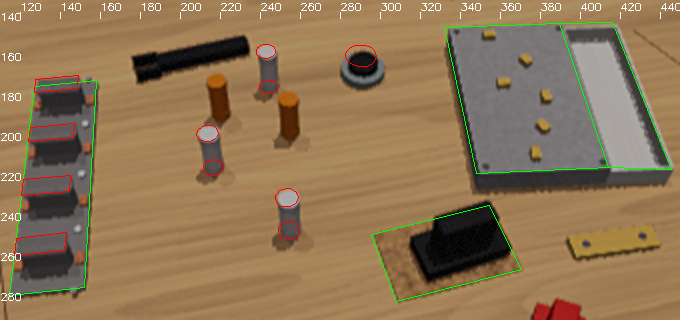

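View pics/t1.png

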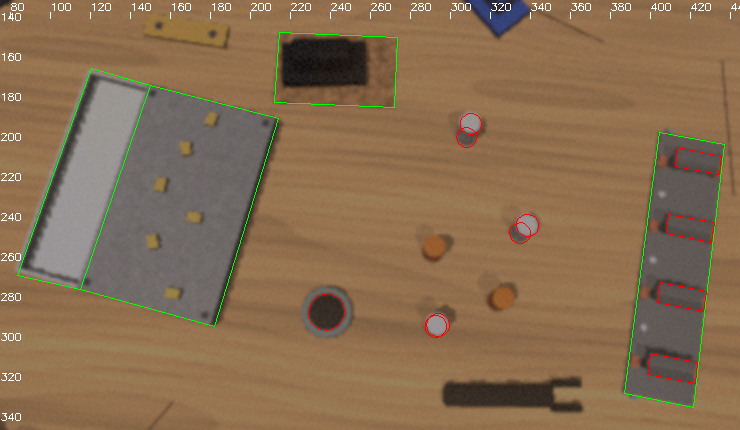

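Run:
```python
from h import *
d=shot('top');s=shot('scene')
g=(0,255,0);r=(0,0,255)
def boxes(cam,t,th):
    o=[]
    for hx,hy,z,c in((.023,.045,.003,g),(.023,.045,.021,g),(.012,.03,.064,r)):
        o.append((proj(cam,tw(t,th,[(hx,hy,z),(hx,-hy,z),(-hx,-hy,z),(-hx,hy,z)])),c))
    return o
W=[ray(d,u,v,.021) for u,v in((215.7,151),(258,150),(259,172.7),(216.3,173.3))]
t,th,e=fit2([(.023,.045),(.023,-.045),(-.023,-.045),(-.023,.045)],W);print(t,th,e)
crop(d,205,140,280,190,'c3.png',8,boxes(d,t,th));crop(s,295,220,375,285,'c4.png',8,boxes(s,t,th))
```

```text
[0.70270606 0.05663416] 0.12156756000493964 0.0026404126272645545
```

View pics/c3.png

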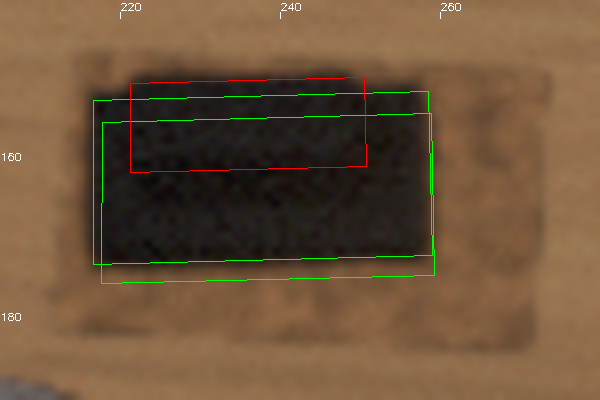

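View pics/c4.png

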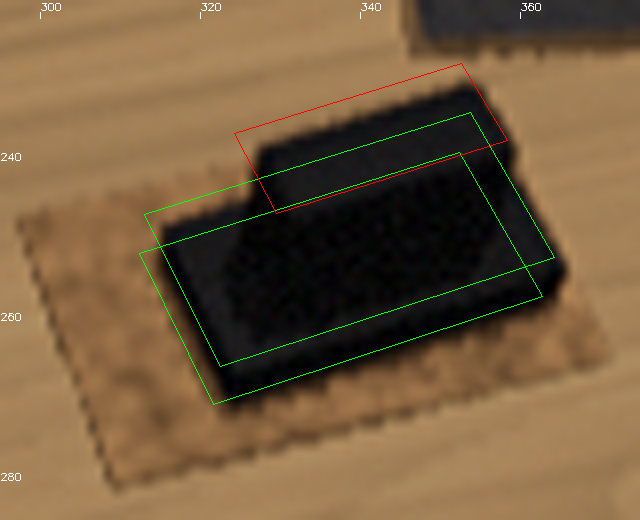

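```bash
cat >> h.py <<'E'
from scipy.optimize import minimize
def boxpts(t,th,hx,hy,z0,z1):
    return tw(t,th,[(a*hx,b*hy,z) for a in(1,-1) for b in(1,-1) for z in(z0,z1)])
def render(cam,parts,u0,v0,w,h,S=8):
    m=np.zeros((h*S,w*S),np.uint8)
    for P in parts:
        q=cv2.convexHull(((proj(cam,P)-[u0,v0]+.5)*S).astype(np.float32)).astype(np.int32)
        cv2.fillPoly(m,[q],1)
    return cv2.resize(m.astype(np.float32),(w,h),interpolation=cv2.INTER_AREA)
def scraper_fit(x0,cams,zb=.003,win=40):
    data=[]
    for cam in cams:
        c=proj(cam,[x0[0],x0[1],.03])[0];u0,v0=int(c[0])-win,int(c[1])-win
        p=cam['pixels'][v0:v0+2*win,u0:u0+2*win].astype(float).max(2)
        data.append((cam,u0,v0,np.clip((85-p)/40,0,1)))
    def cost(x,full=False):
        e=[]
        for cam,u0,v0,m in data:
            r=render(cam,[boxpts(x[:2],x[2],.023,.045,zb,zb+.018),boxpts(x[:2],x[2],.012,.03,zb+.018,zb+.061)],u0,v0,2*win,2*win)
            e.append(np.abs(r-m).sum())
        return e if full else sum(e)
    best=minimize(cost,x0,method='Nelder-Mead',options=dict(initial_simplex=[x0,np.add(x0,[.008,0,0]),np.add(x0,[0,.008,0]),np.add(x0,[0,0,.1])],xatol=1e-4,fatol=.1))
    return best.x,cost(best.x,True)
E
python3 - <<'E'
from h import *
d=shot('top');s=shot('scene')
for cams in([d],[s],[d,s]): print(scraper_fit([.705,.055,.08],cams))
E
```

```text
(array([0.70553847, 0.05821259, 0.11281431]), [np.float64(111.46562500000002)])
(array([0.70672894, 0.0594822 , 0.12496774]), [np.float64(341.30625000000003)])
(array([0.70649685, 0.05882494, 0.13457888]), [np.float64(111.975), np.float64(345.33125)])
```

```bash
cat >> h.py <<'E'
from scipy.spatial.transform import Rotation as Ro
def go(x,y,z,ang=None,frm=None):
    """shift cm in tool axes and yaw deg from current measured pose to world target"""
    s=env.get_state(); q=s['orientation'];R=Ro.from_quat([q[1],q[2],q[3],q[0]]).as_matrix()
    p=s['tcp_pos'];a=np.arctan2(R[1,0],R[0,0])
    # use ideal-down axes
    c,n=np.cos(a),np.sin(a);Ri=np.array([[c,n,0],[n,-c,0],[0,0,-1]])
    sh=Ri.T@(np.array([x,y,z])-p)*100
    yaw=0 if ang is None else -np.degrees((ang-a+np.pi)%(2*np.pi)-np.pi)
    print('shift',np.round(sh,2).tolist(),'yaw',round(yaw,1),'| cur',np.round(p,4).tolist(),'ang',round(a,3),'tilt',np.round(np.degrees(np.arccos(-R[2,2])),2),'t',s['clock'],'gap',round(s['finger_gap'],4),'F',np.round(s['wrist_force'],1).tolist())
E
python3 - <<'E'
from h import *
go(.706,.0587,.12,.12)
E
```

```text
shift [-32.09, 66.13, 11.12] yaw 66.9 | cur [0.161, 0.552, 0.2312] ang 1.287 tilt 0.0 t 0.45 gap 0.0858 F [0.3, -0.2, 0.7]
```

apply_moves([
  [[-32.1,66.1,4],67,1],
  [[-32.1,66.1,4],67,1],
  [[-32.1,66.1,4],67,1],
  [[-32.1,66.1,4],67,1],
  [[-32.1,66.1,4],67,1],
  [[-32.1,66.1,4],67,1],
  [[-32.1,66.1,4],67,1],
  [[-32.1,66.1,4],67,1],
  [[-32.1,66.1,4],67,1],
  [[-32.1,66.1,4],67,1],
], squeeze=60)

```text
clock: 1.7
tcp_pos: [0.6251, 0.1316, 0.1974]
orientation: [-0.0, 0.998, 0.059, 0.0]
wrist_force: [0.9, 0.2, 0.9]
finger_gap: 0.0852
```

Run:
```python
from h import *
go(.706,.0587,.10,.12)
```

```text
shift [7.18, 8.18, 9.74] yaw -0.1 | cur [0.6251, 0.1316, 0.1974] ang 0.117 tilt 0.04 t 1.7 gap 0.0852 F [0.9, 0.2, 0.9]
```

apply_moves([
  [[4,4.5,4],0,1],
  [[7.2,8.2,7.5],0,1],
  [[7.2,8.2,7.5],0,1],
  [[7.2,8.2,7.5],0,1],
  [[7.2,8.2,7.5],0,1],
  [[7.2,8.2,7.5],0,1],
  [[7.2,8.2,7.5],0,1],
  [[7.2,8.2,7.5],0,1],
  [[7.2,8.2,7.5],0,1],
  [[7.2,8.2,7.5],0,1],
])

```text
clock: 2.95
tcp_pos: [0.7047, 0.0602, 0.1223]
orientation: [-0.0, 0.998, 0.059, -0.0]
wrist_force: [0.2, 1.1, -0.3]
finger_gap: 0.0851
```

Run:
```python
from h import *
d=shot('scene','s2.png');crop(d,250,150,450,300,'c5.png',4)
go(.706,.0587,.026,.12)
```

```text
shift [0.11, 0.15, 9.62] yaw -0.1 | cur [0.7047, 0.0601, 0.1222] ang 0.118 tilt 0.01 t 3.0 gap 0.0858 F [0.6, 0.6, -0.5]
```

View pics/c5.png

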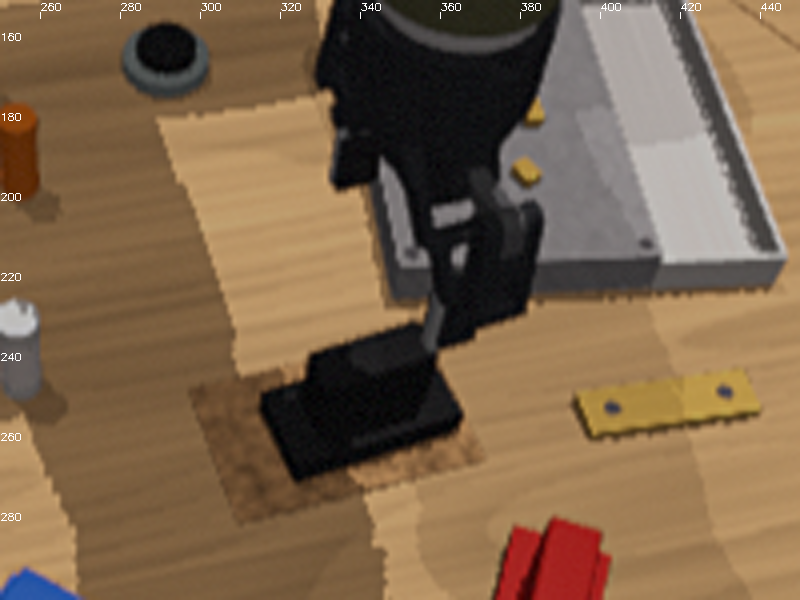

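apply_moves([
  [[0.1,0.1,4],0,1],
  [[0.1,0.1,8],0,1],
  [[0.1,0.1,9.6],0,1],
  [[0.1,0.1,9.6],0,1],
  [[0.1,0.1,9.6],0,0],
  [[0.1,0.1,9.6],0,0],
  [[0.1,0.1,9.6],0,0],
  [[0.1,0.1,9.6],0,0],
  [[0.1,0.1,9.6],0,0],
  [[0.1,0.1,9.6],0,0],
], squeeze=80)

```text
clock: 4.25
tcp_pos: [0.7066, 0.0593, 0.0275]
orientation: [0.0, 0.998, 0.059, 0.001]
wrist_force: [-0.0, -0.6, 4.9]
finger_gap: 0.023
```

Run:
```python
from h import *
go(.706,.0587,.126,.12)
P=(np.array([.5392,.18527]),-.16435)
# plate fit refinement target points
for y in(-.075,.085):
  for x in(-.075,0,.075): print(x,y,tw(*P,[(x,y,0)])[0,:2])
```

```text
shift [-0.07, 0.05, -9.85] yaw -0.1 | cur [0.7066, 0.0593, 0.0275] ang 0.118 tilt 0.11 t 4.25 gap 0.023 F [-0.0, -0.6, 4.9]
-0.075 -0.075 [0.4529398  0.12355147]
0 -0.075 [0.52692917 0.11128063]
0.075 -0.075 [0.60091853 0.0990098 ]
-0.075 0.085 [0.47911758 0.28139545]
0 0.085 [0.55310695 0.26912462]
0.075 0.085 [0.62709631 0.25685378]
```

```bash
cat >> h.py <<'E'
PL=(np.array([.5392,.18527]),-.16435)
def gop(x,y,z,ang=1.4064):
    w=tw(*PL,[(x,y,0)])[0]; go(w[0],w[1],z,ang)
E
python3 - <<'E'
from h import *
gop(.07,-.078,.10)
E
```

```text
shift [-10.6, -5.04, -7.25] yaw -73.8 | cur [0.7066, 0.0593, 0.0275] ang 0.118 tilt 0.11 t 4.25 gap 0.023 F [-0.0, -0.6, 4.9]
```

apply_moves([
  [[0,0,-4],0,0],
  [[0,0,-8],-5,0],
  [[-5,-2,-8],-15,0],
  [[-10.6,-5,-8],-25,0],
  [[-10.6,-5,-8],-35,0],
  [[-10.6,-5,-8],-45,0],
  [[-10.6,-5,-8],-55,0],
  [[-10.6,-5,-8],-65,0],
  [[-10.6,-5,-8],-73.8,0],
  [[-10.6,-5,-8],-73.8,0],
])

```text
clock: 5.5
tcp_pos: [0.5942, 0.0965, 0.1058]
orientation: [-0.0, 0.764, 0.646, -0.0]
wrist_force: [0.3, 0.2, -0.6]
finger_gap: 0.0229
```

Run:
```python
from h import *
gop(.07,-.078,.056)
d=shot('scene'); crop(d,310,110,450,260,'c6.png',4)
d=shot('top'); crop(d,75,130,275,310,'c7.png',4)
```

```text
shift [0.06, 0.12, 4.98] yaw -0.1 | cur [0.5942, 0.0965, 0.1058] ang 1.404 tilt 0.07 t 5.5 gap 0.0229 F [0.3, 0.2, -0.6]
```

View pics/c6.png

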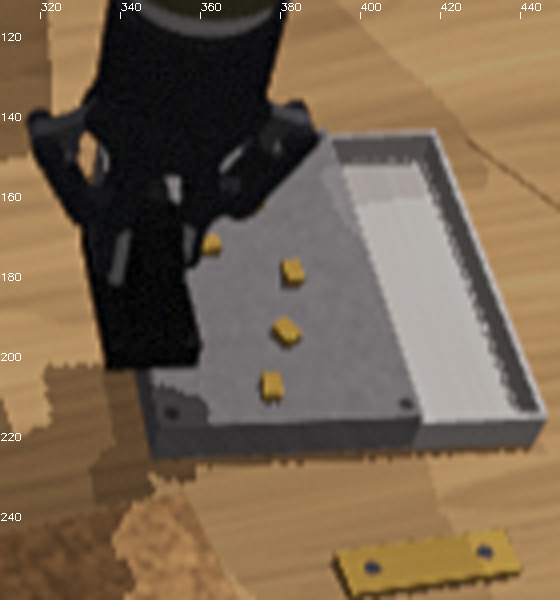

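View pics/c7.png

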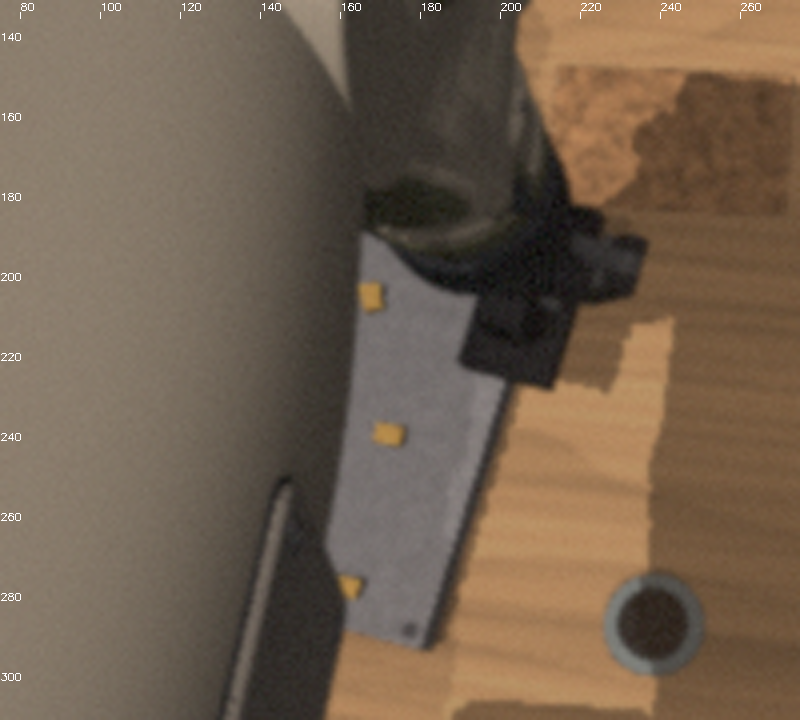

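apply_moves([
  [[0,0.1,2],0,0],
  [[0,0.1,4],0,0],
  [[0,0.1,4.9],0,0],
  [[0,0.1,4.9],0,0],
  [[0.5,0.1,4.9],0,0],
  [[1.5,0.1,4.9],0,0],
  [[2.5,0.1,4.9],0,0],
  [[3.5,0.1,4.9],0,0],
  [[4.5,0.1,4.9],0,0],
  [[5.5,0.1,4.9],0,0],
])

```text
clock: 6.85
tcp_pos: [0.6048, 0.1514, 0.0573]
orientation: [-0.0, 0.763, 0.646, 0.0]
wrist_force: [-0.7, -0.1, -1.8]
finger_gap: 0.023
```

Run:
```python
from h import *
gop(.07,.062,.056)
d=shot('scene'); crop(d,310,110,450,260,'c8.png',4)
```

```text
shift [8.47, -0.03, 0.13] yaw -0.0 | cur [0.6048, 0.1514, 0.0573] ang 1.406 tilt 0.0 t 6.85 gap 0.023 F [-0.7, -0.1, -1.8]
```

View pics/c8.png

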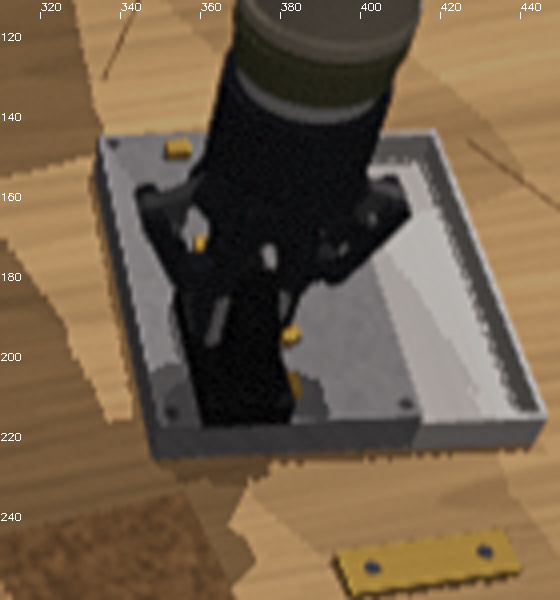

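apply_moves([
  [[1,0,0.1],0,0],
  [[2,0,0.1],0,0],
  [[3,0,0.1],0,0],
  [[4,0,0.1],0,0],
  [[5,0,0.1],0,0],
  [[6,0,0.1],0,0],
  [[6.8,0,0.1],0,0],
  [[7.6,0,0.1],0,0],
  [[8.4,0,0.1],0,0],
  [[8.4,0,0.1],0,0],
])

```text
clock: 8.15
tcp_pos: [0.6186, 0.2341, 0.0563]
orientation: [0.0, 0.763, 0.647, 0.0]
wrist_force: [0.1, -0.2, -0.5]
finger_gap: 0.0229
```

Run:
```python
from h import *
gop(.0,-.078,.056)
d=shot('scene'); crop(d,310,110,450,260,'c9.png',4)
```

```text
shift [-13.91, -7.04, 0.03] yaw 0.0 | cur [0.6186, 0.2341, 0.0563] ang 1.406 tilt 0.01 t 8.15 gap 0.0229 F [0.1, -0.2, -0.5]
```

View pics/c9.png

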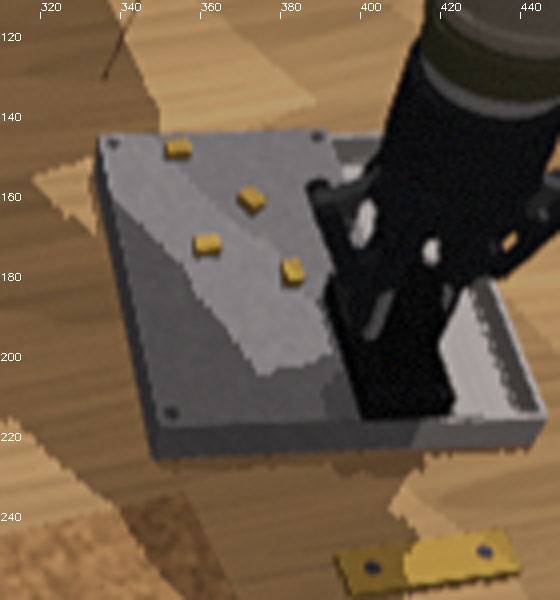

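apply_moves([
  [[0,0,-3],0,0],
  [[-4,-2,-4],0,0],
  [[-9,-5,-4],0,0],
  [[-13.9,-7,-4],0,0],
  [[-13.9,-7,-4],0,0],
  [[-13.9,-7,-2],0,0],
  [[-13.9,-7,0],0,0],
  [[-13.9,-7,0],0,0],
  [[-13,-7,0],0,0],
  [[-12,-7,0],0,0],
])

```text
clock: 9.45
tcp_pos: [0.5305, 0.1275, 0.0571]
orientation: [0.0, 0.763, 0.646, 0.001]
wrist_force: [0.2, -0.1, -1.4]
finger_gap: 0.023
```

Run:
```python
from h import *
gop(.0,.062,.056)
d=shot('scene'); crop(d,310,110,450,260,'c10.png',4)
```

```text
shift [12.04, -0.1, 0.11] yaw -0.0 | cur [0.5305, 0.1275, 0.0571] ang 1.406 tilt 0.08 t 9.45 gap 0.023 F [0.2, -0.1, -1.4]
```

View pics/c10.png

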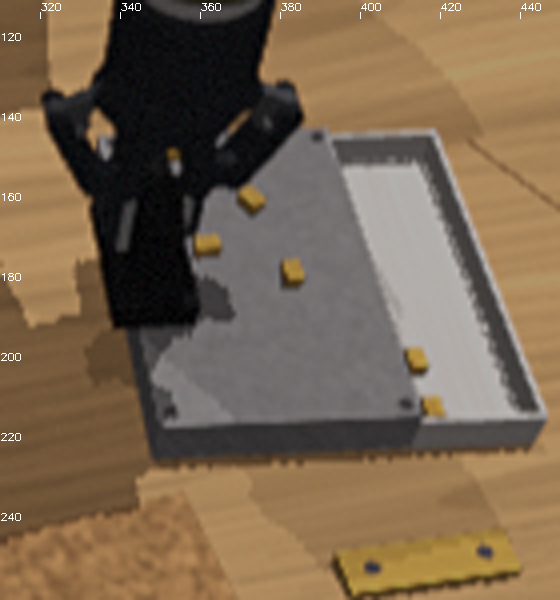

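apply_moves([
  [[1.2,0,0.1],0,0],
  [[2.4,0,0.1],0,0],
  [[3.6,0,0.1],0,0],
  [[4.8,0,0.1],0,0],
  [[6,0,0.1],0,0],
  [[7.2,0,0.1],0,0],
  [[8.4,0,0.1],0,0],
  [[9.6,0,0.1],0,0],
  [[10.8,0,0.1],0,0],
  [[12,0,0.1],0,0],
])

```text
clock: 10.75
tcp_pos: [0.5496, 0.2458, 0.0553]
orientation: [-0.0, 0.763, 0.646, 0.0]
wrist_force: [0.3, 0.1, -1.4]
finger_gap: 0.0232
```

apply_moves([
  [[0,0,0],0,0],
  [[0,0,0],0,0],
  [[0,0,-3],0,0],
  [[-4,-2,-4],0,0],
  [[-9,-5,-4],0,0],
  [[-14,-7.2,-4],0,0],
  [[-14,-7.2,-4],0,0],
  [[-14,-7.2,-2],0,0],
  [[-14,-7.2,0],0,0],
  [[-14,-7.2,0],0,0],
])

```text
clock: 12.0
tcp_pos: [0.4557, 0.1186, 0.0549]
orientation: [-0.0, 0.763, 0.646, -0.0]
wrist_force: [-0.2, 0.0, -1.5]
finger_gap: 0.023
```

Run:
```python
from h import *
gop(-.072,.062,.056)
d=shot('scene'); crop(d,310,110,450,260,'c11.png',4)
```

```text
shift [14.14, -0.07, -0.11] yaw -0.1 | cur [0.4557, 0.1186, 0.0549] ang 1.405 tilt 0.01 t 12.0 gap 0.023 F [-0.2, 0.0, -1.5]
```

View pics/c11.png

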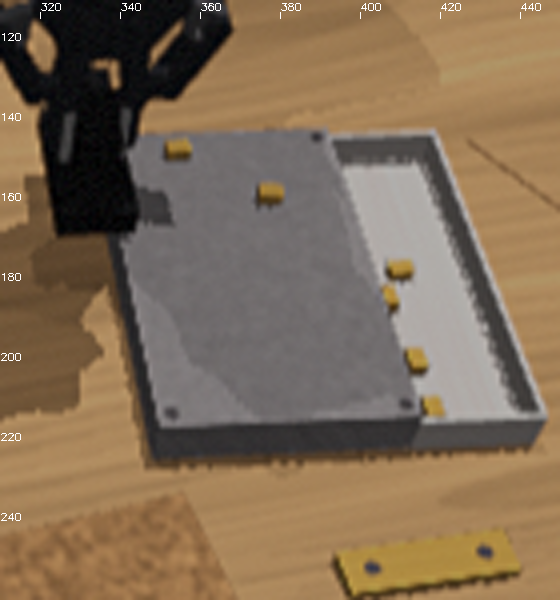

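apply_moves([
  [[1.2,0,-0.1],0,0],
  [[2.4,0,-0.1],0,0],
  [[3.6,0,-0.1],0,0],
  [[4.8,0,-0.1],0,0],
  [[6,0,-0.1],0,0],
  [[7.2,0,-0.1],0,0],
  [[8.4,0,-0.1],0,0],
  [[9.6,0,-0.1],0,0],
  [[10.8,0,-0.1],0,0],
  [[11.8,0,-0.1],0,0],
])

```text
clock: 13.3
tcp_pos: [0.475, 0.2359, 0.0563]
orientation: [-0.0, 0.763, 0.646, 0.0]
wrist_force: [-0.0, -0.3, -0.6]
finger_gap: 0.0231
```

apply_moves([
  [[1,0,0],0,0],
  [[2.2,0,0],0,0],
  [[2.2,0,0],0,0],
  [[2.2,0,0],0,0],
  [[2.2,0,-3],0,0],
  [[1,0,-6],0,0],
  [[-4,0,-7],0,0],
  [[-9,0,-7],0,0],
  [[-14,0,-7],0,0],
  [[-14,0,-7],0,0],
])

```text
clock: 14.55
tcp_pos: [0.4509, 0.0941, 0.1264]
orientation: [0.0, 0.765, 0.644, -0.0]
wrist_force: [0.5, 0.3, -1.0]
finger_gap: 0.0232
```

Run:
```python
from h import *
go(.7034,.046,.10,.09)
d=shot('scene'); crop(d,310,110,450,260,'c12.png',4)
```

```text
shift [-0.45, 25.7, 2.64] yaw 75.1 | cur [0.4509, 0.0941, 0.1264] ang 1.4 tilt 0.04 t 14.55 gap 0.0232 F [0.5, 0.3, -1.0]
```

View pics/c12.png

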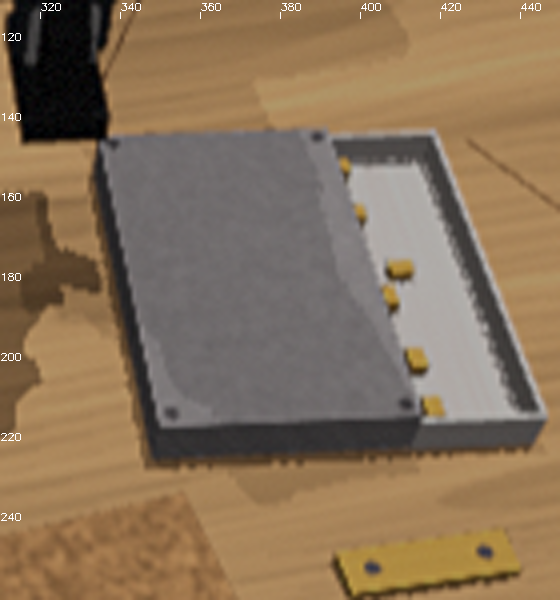

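Plate is clear: all six trimmings are on the trough floor, at (392,152), (397,164), (407,177), (404,185), (412,200) and (416,211). Next, the block goes home.

apply_moves([
  [[0,5,0],8,0],
  [[0,10,0],18,0],
  [[-0.4,15,0],28,0],
  [[-0.4,20,0],38,0],
  [[-0.4,25.7,0],48,0],
  [[-0.4,25.7,0],58,0],
  [[-0.4,25.7,0],68,0],
  [[-0.4,25.7,1],76,0],
  [[-0.4,25.7,2],76,0],
  [[-0.4,25.7,2.6],76,0],
])

```text
clock: 15.85
tcp_pos: [0.7042, 0.0516, 0.099]
orientation: [-0.0, 0.999, 0.041, -0.001]
wrist_force: [-0.7, 1.2, -1.9]
finger_gap: 0.0229
```

Run:
```python
from h import *
go(.7034,.046,.028,.07)
d=shot('scene'); crop(d,250,150,450,300,'c13.png',4)
```

```text
shift [-0.13, 0.55, 7.1] yaw 0.7 | cur [0.7042, 0.0516, 0.099] ang 0.082 tilt 0.09 t 15.85 gap 0.0229 F [-0.7, 1.2, -1.9]
```

View pics/c13.png

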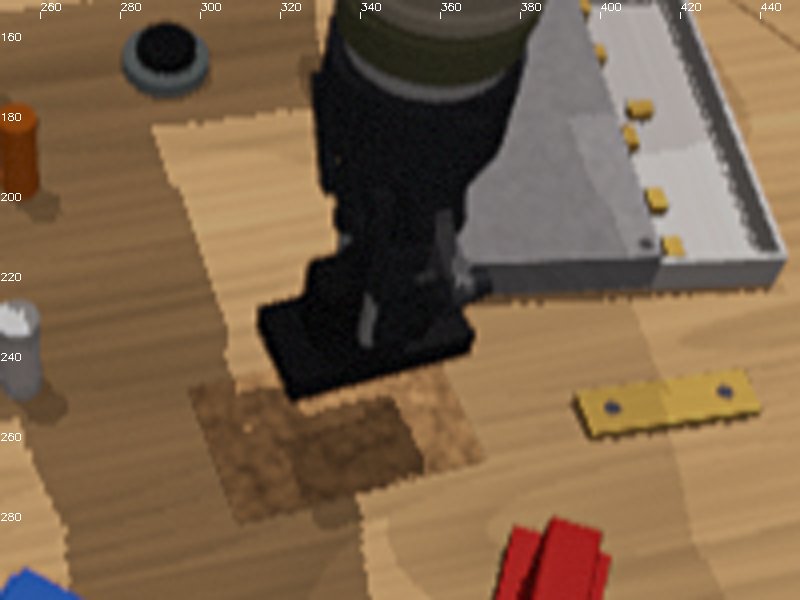

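apply_moves([
  [[-0.1,0.5,2],0.7,0],
  [[-0.1,0.5,4],0.7,0],
  [[-0.1,0.5,5.5],0.7,0],
  [[-0.1,0.5,6.5],0.7,0],
  [[-0.1,0.5,7.1],0.7,0],
  [[-0.1,0.5,7.1],0.7,0],
  [[-0.1,0.5,7.1],0.7,1],
  [[-0.1,0.5,7.1],0.7,1],
  [[-0.1,0.5,7.1],0.7,1],
  [[-0.1,0.5,7.1],0.7,1],
])

```text
clock: 17.15
tcp_pos: [0.7043, 0.0457, 0.0296]
orientation: [-0.0, 0.999, 0.034, 0.0]
wrist_force: [0.5, -0.6, -0.0]
finger_gap: 0.0857
```

Run:
```python
from h import *
go(.6421,-.1012,.15,.1)
```

```text
shift [-7.19, 14.24, -12.04] yaw -1.9 | cur [0.7043, 0.0457, 0.0296] ang 0.067 tilt 0.03 t 17.15 gap 0.0857 F [0.5, -0.6, -0.0]
```

apply_moves([
  [[0,0,-3],0,1],
  [[0,0,-7],0,1],
  [[0,0,-10],0,1],
  [[-4,7,-12],5,1],
  [[-7.2,14.2,-12],9.5,0.6],
  [[-7.2,14.2,-12],9.5,0.6],
  [[-7.2,14.2,-12],9.5,0.6],
  [[-7.2,14.2,-12],9.5,0.6],
  [[-7.2,14.2,-12],9.5,0.6],
  [[-7.2,14.2,-12],9.5,0.6],
], squeeze=20)

```text
clock: 18.4
tcp_pos: [0.6421, -0.0995, 0.1491]
orientation: [-0.0, 0.999, -0.048, -0.0]
wrist_force: [0.3, -0.3, -0.1]
finger_gap: 0.0517
```

Run:
```python
from h import *
go(.6421,-.1012,.15,-.0967)
d=shot('scene'); crop(d,110,130,385,290,'c14.png',2); crop(d,230,150,385,290,'c15.png',5)
print(scraper_fit([.7034,.046,.07],[d]))
```

```text
shift [0.02, 0.17, -0.09] yaw -0.0 | cur [0.6421, -0.0995, 0.1491] ang -0.097 tilt 0.02 t 18.4 gap 0.0517 F [0.3, -0.3, -0.1]
(array([0.70405935, 0.04590739, 0.08282878]), [np.float64(268.34687499999995)])
```

View pics/c15.png

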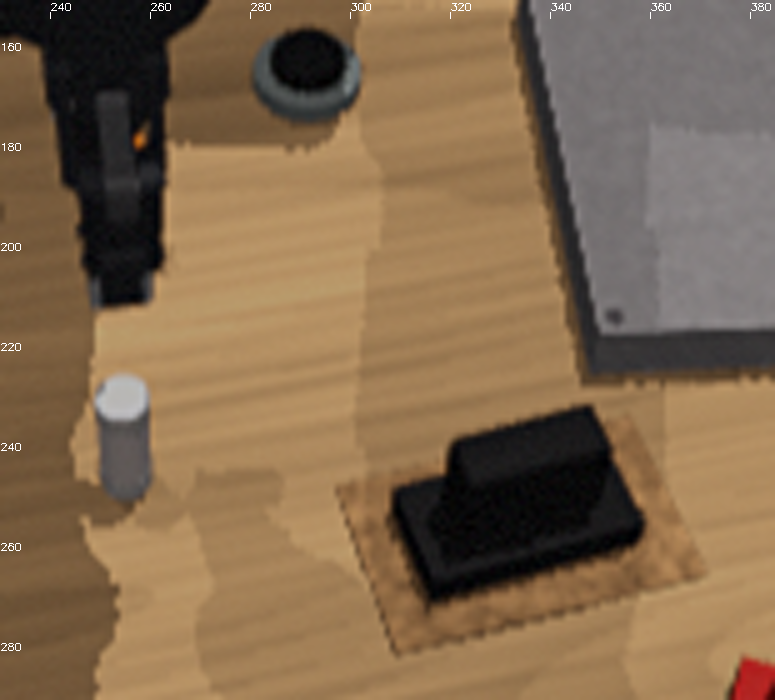

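The block stands near the mat centre, around (333,253). The first fuse is at (254,237) and the gripper is right above it.

apply_moves([
  [[0,0.2,5],0,0.6],
  [[0,0.2,9],0,0.6],
  [[0,0.2,10.7],0,0.6],
  [[0,0.2,10.7],0,0.6],
  [[0,0.2,10.7],0,0],
  [[0,0.2,10.7],0,0],
  [[0,0.2,10.7],0,0],
  [[0,0.2,10.7],0,0],
  [[0,0.2,10.7],0,0],
  [[0,0.2,10.7],0,0],
])

```text
clock: 19.7
tcp_pos: [0.6431, -0.1032, 0.0444]
orientation: [0.0, 0.999, -0.049, 0.002]
wrist_force: [-0.1, 0.3, 6.3]
finger_gap: 0.0208
```

Run:
```python
from h import *
go(.6421,-.1012,.042,-.0967)
d=shot('scene'); crop(d,200,170,300,270,'c16.png',6)
```

```text
shift [-0.12, -0.18, 0.24] yaw -0.1 | cur [0.6431, -0.1032, 0.0444] ang -0.099 tilt 0.23 t 19.7 gap 0.0208 F [-0.1, 0.3, 6.3]
```

View pics/c16.png

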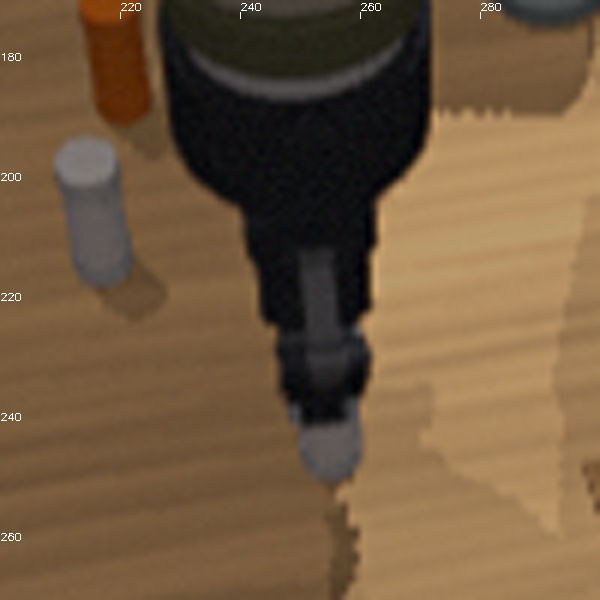

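apply_moves([
  [[0,0.5,-0.1],0,0],
  [[0,0.9,-0.1],0,0],
  [[0,1.4,-0.1],0,0],
  [[0,1.8,-0.1],0,0],
  [[0,2.3,0],0,0],
  [[0,2.7,0.15],0,0],
  [[0,3.2,0.3],0,0],
  [[0,3.6,0.5],0,0],
  [[0,4.0,0.75],0,0],
  [[0,4.3,1.0],0,0],
])

```text
clock: 21.0
tcp_pos: [0.6381, -0.1473, 0.0335]
orientation: [0.001, 0.999, -0.05, 0.001]
wrist_force: [0.4, -2.6, 7.1]
finger_gap: 0.0209
```

Run:
```python
from h import *
go(.6421,-.1012,.042,-.0967)
d=shot('scene'); crop(d,200,170,300,270,'c17.png',6)
```

```text
shift [-0.06, -4.62, -0.85] yaw -0.2 | cur [0.6381, -0.1473, 0.0335] ang -0.1 tilt 0.18 t 21.0 gap 0.0209 F [0.4, -2.6, 7.1]
```

View pics/c17.png

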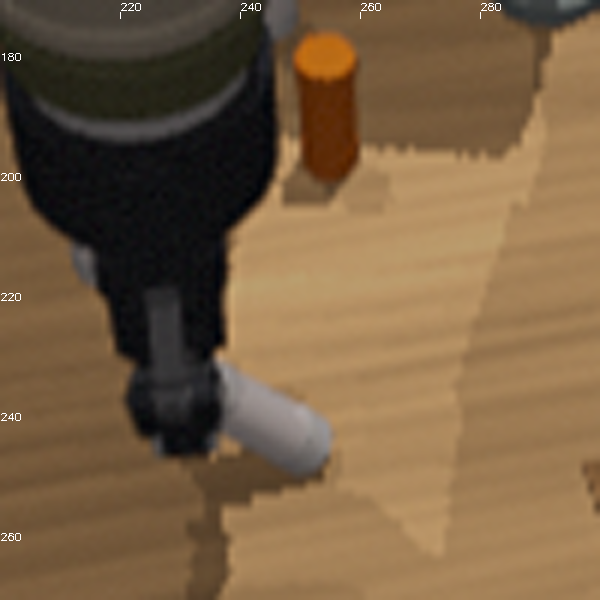

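apply_moves([
  [[0,0.35,0.3],0,0],
  [[0,0.7,0.6],0,0],
  [[0,1.0,1.0],0,0],
  [[0,1.2,1.35],0,0],
  [[0,1.45,1.8],0,0],
  [[0,1.65,2.2],0,0],
  [[0,1.8,2.5],0,0],
  [[0,1.9,2.7],0,0],
  [[0,1.9,2.7],0,0.35],
  [[0,1.9,2.7],0,0.35],
])

```text
clock: 22.3
tcp_pos: [0.6348, -0.1636, 0.0046]
orientation: [-0.001, 0.999, -0.049, -0.001]
wrist_force: [0.5, -0.3, 0.2]
finger_gap: 0.0294
```

Run:
```python
from h import *
go(.6421,-.1012,.042,-.0967)
d=shot('scene'); crop(d,200,170,300,270,'c18.png',6)
```

```text
shift [0.11, -6.28, -3.74] yaw -0.1 | cur [0.6348, -0.1636, 0.0046] ang -0.098 tilt 0.11 t 22.3 gap 0.0294 F [0.5, -0.3, 0.2]
```

View pics/c18.png

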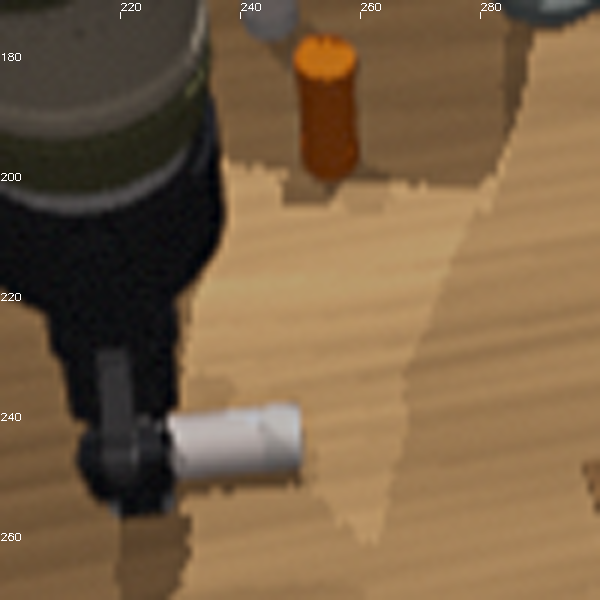

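Run:
```python
from h import *
d=shot('scene')
for u,v in((249.5,241),(249.8,248)): print(ray(d,u,v,.011))
e=ray(d,249.7,243,.011); a=-.0967
print('centre',e[:2]+.029*np.array([np.sin(a),-np.cos(a)]))
```

```text
[ 0.63815347 -0.10922209  0.011     ]
[ 0.65478675 -0.11181963  0.011     ]
centre [ 0.64019999 -0.13861091]
```

apply_moves([
  [[0,-1,-0.2],0,0.35],
  [[0,-2.4,-0.2],0,0.35],
  [[0,-2.4,-0.2],0,0.35],
  [[0,-2.4,-0.2],0,0],
  [[0,-2.4,-0.2],0,0],
  [[0,-2.4,-0.2],0,0],
  [[0,-2.4,-0.2],0,0],
  [[0,-2.4,-3],0,0],
  [[0,-2.4,-7],0,0],
  [[0,-2.4,-7],0,0],
], squeeze=40)

```text
clock: 23.65
tcp_pos: [0.6401, -0.142, 0.0787]
orientation: [0.001, 0.999, -0.05, 0.003]
wrist_force: [0.9, -0.5, -0.4]
finger_gap: 0.0206
```

Run:
```python
from h import *
H=(np.array([.52518,-.32737]),-.0967)
go(*tw(*H,[(.105,0,0)])[0,:2],.12,-.0967)
d=shot('scene'); crop(d,200,130,300,270,'c19.png',5)
g=(0,0,255)
def sad(cam,H=H):
    o=[]
    for x in(-.105,-.035,.035,.105): o+=[(proj(cam,tw(H[0],H[1],[(x-.01,.023,.039),(x+.01,.023,.039),(x+.01,-.023,.039),(x-.01,-.023,.039)])),g)]
    o+=[(proj(cam,tw(H[0],H[1],[(.1375,.035,.006),(.1375,-.035,.006),(-.1375,-.035,.006),(-.1375,.035,.006)])),(0,255,0))]
    return o
crop(d,110,160,170,285,'c20.png',6)
crop(d,110,160,170,285,'c20b.png',6,sad(d))
import cv2; cv2.imwrite('pics/c20.png',np.hstack([cv2.imread('pics/c20.png'),cv2.imread('pics/c20b.png')])[:, :])
t=shot('top'); crop(t,375,185,450,345,'c21.png',5); crop(t,375,185,450,345,'c21b.png',5,sad(t))
cv2.imwrite('pics/c21.png',cv2.resize(np.hstack([cv2.imread('pics/c21.png'),cv2.imread('pics/c21b.png')]),None,fx=.75,fy=.75))
```

```text
shift [0.9, 19.56, -4.13] yaw -0.1 | cur [0.6401, -0.142, 0.0787] ang -0.099 tilt 0.37 t 23.65 gap 0.0206 F [0.9, -0.5, -0.4]
```

View pics/c19.png

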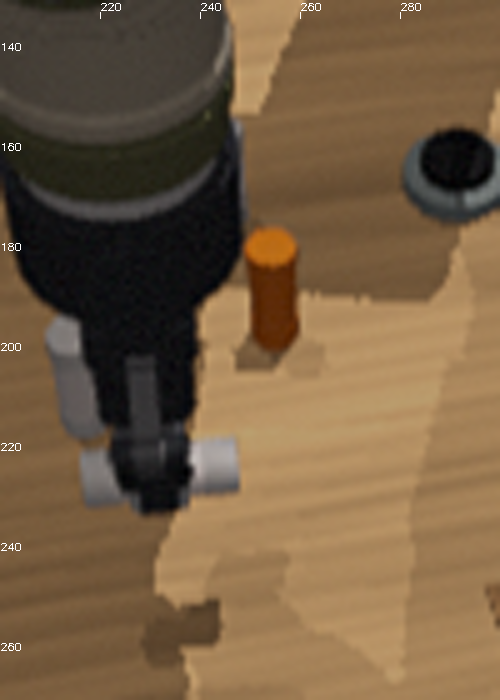

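View pics/c20.png

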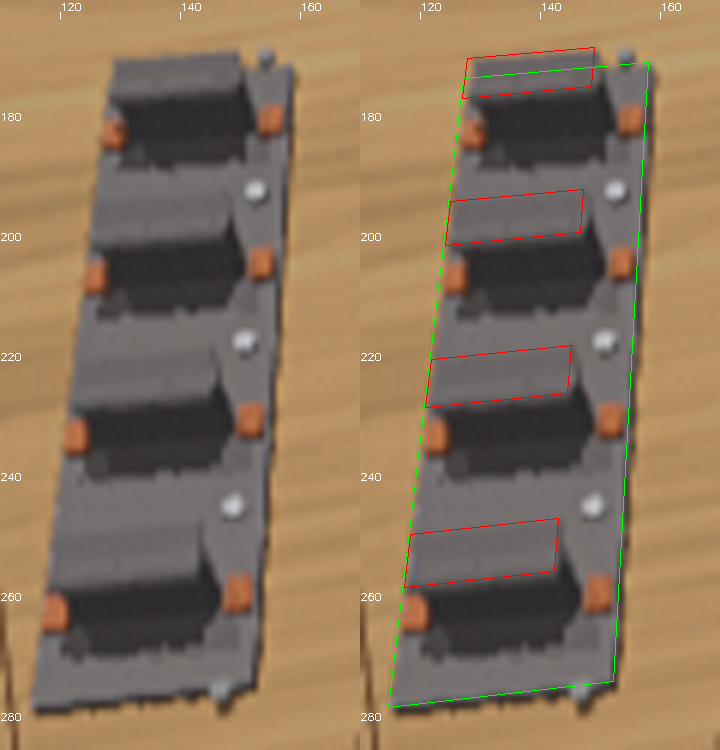

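View pics/c21.png

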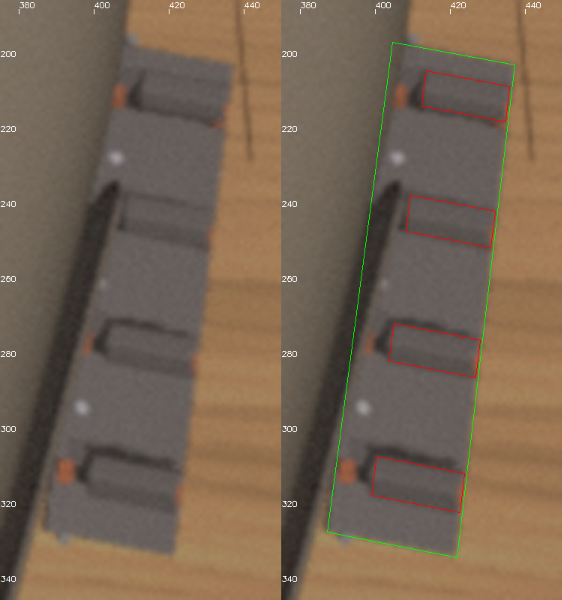

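apply_moves([
  [[0.2,4,-4],0,0],
  [[0.5,9,-4],0,0],
  [[0.7,14,-4],0,0],
  [[0.9,19.5,-4],0,0],
  [[0.9,19.5,-4],0,0],
  [[0.9,19.5,-4],0,0],
  [[0.9,19.5,-2],0,0],
  [[0.9,19.5,-1],0,0],
  [[0.9,19.5,-1],0,0],
  [[0.9,19.5,-1],0,0],
])

```text
clock: 25.0
tcp_pos: [0.6279, -0.335, 0.0858]
orientation: [0.0, 0.999, -0.049, 0.0]
wrist_force: [-0.1, -1.0, -0.7]
finger_gap: 0.02
```

```bash
cat >> h.py <<'E'
HO=(np.array([.52518,-.32737]),-.0967)
def goh(x,y,z): go(*tw(*HO,[(x,y,0)])[0,:2],z,-.0967)
E
python3 - <<'E'
from h import *
goh(.105,0,.042)
d=shot('scene'); crop(d,100,170,200,290,'c22.png',5)
d=shot('top'); crop(d,375,165,475,285,'c23.png',5)
E
```

```text
shift [0.2, 0.23, 4.38] yaw -0.1 | cur [0.6279, -0.335, 0.0858] ang -0.098 tilt 0.02 t 25.0 gap 0.02 F [-0.1, -1.0, -0.7]
```

View pics/c22.png

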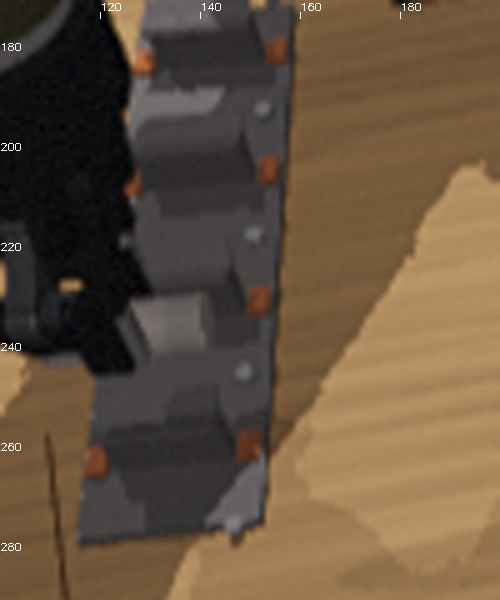

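View pics/c23.png

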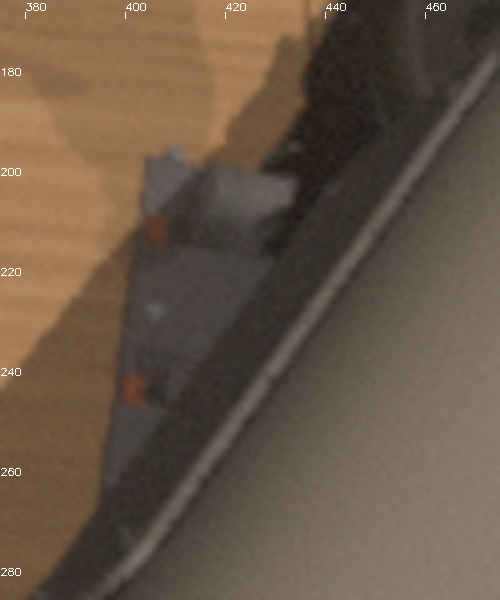

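apply_moves([
  [[0.2,0.2,1],0,0],
  [[0.2,0.2,2],0,0],
  [[0.2,0.2,3],0,0],
  [[0.2,0.2,3.5],0,0],
  [[0.2,0.2,3.9],0,0],
  [[0.2,0.2,4.2],0,0],
  [[0.2,0.2,4.4],0,0],
  [[0.2,0.2,4.4],0,0],
  [[0.2,0.2,4.4],0,0],
  [[0.2,0.2,4.4],0,0],
])

```text
clock: 26.35
tcp_pos: [0.63, -0.338, 0.0426]
orientation: [0.0, 0.999, -0.049, 0.001]
wrist_force: [-0.1, 1.1, 5.4]
finger_gap: 0.0202
```

Run:
```python
from h import *
goh(.105,0,.042)
d=shot('scene'); crop(d,90,180,190,290,'c24.png',5)
```

```text
shift [-0.03, -0.04, 0.06] yaw -0.1 | cur [0.63, -0.338, 0.0426] ang -0.099 tilt 0.11 t 26.35 gap 0.0202 F [-0.1, 1.1, 5.4]
```

View pics/c24.png

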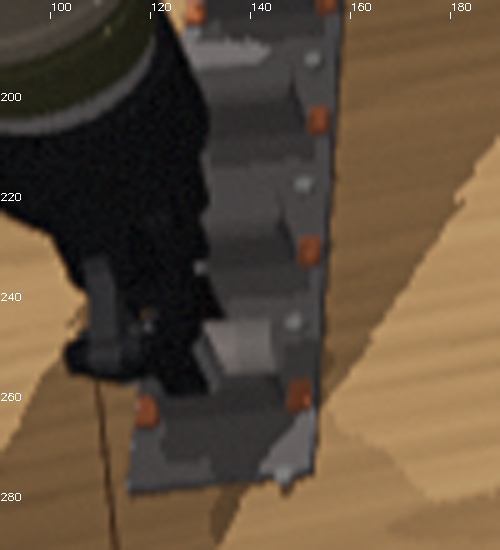

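apply_moves([
  [[0,0,0],0,0.45],
  [[0,0,0],0,0.45],
  [[0,0,0],0,0.45],
  [[0,0,-3],0,0.45],
  [[0,0,-7],0,0.45],
  [[0,0,-11],0,0.45],
  [[-4,-6,-11],0,0.45],
  [[-8,-12,-11],0,0.5],
  [[-10,-16.5,-11],0,0.5],
  [[-10,-16.5,-11],0,0.5],
], squeeze=20)

```text
clock: 27.65
tcp_pos: [0.5436, -0.1597, 0.1512]
orientation: [-0.001, 0.999, -0.048, -0.001]
wrist_force: [1.4, -1.0, 0.3]
finger_gap: 0.0428
```

Run:
```python
from h import *
go(.5443,-.1648,.042,-.0967)
d=shot('scene','s3.png'); crop(d,110,130,310,290,'c25.png',4)
e=[ray(d,u,v,.046) for u,v in ()]
```

```text
shift [0.12, 0.5, 10.92] yaw 0.1 | cur [0.5436, -0.1597, 0.1512] ang -0.095 tilt 0.17 t 27.65 gap 0.0428 F [1.4, -1.0, 0.3]
```

View pics/c25.png

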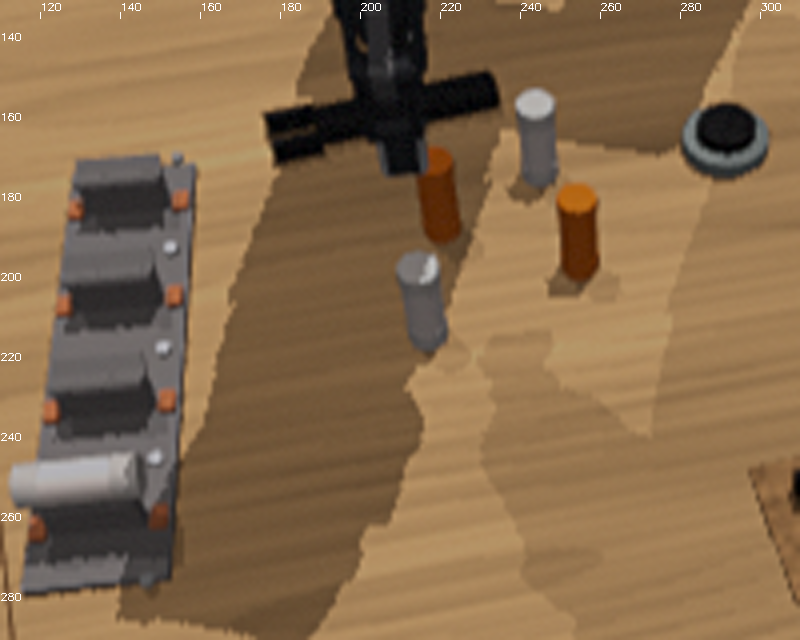

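```bash
cat >> h.py <<'E'
def cyl(c,u,L=.058,r=.011):
    c=np.array(c);u=np.array(u)/np.linalg.norm(u)
    a=np.cross(u,[0,0,1.]); a=a/np.linalg.norm(a) if np.linalg.norm(a)>1e-6 else np.array([1.,0,0]); b=np.cross(u,a)
    t=np.linspace(0,2*np.pi,24)
    return [c+s*L/2*u+r*(np.cos(x)*a+np.sin(x)*b) for s in(-1,1) for x in t]
def hull(cam,pts): return cv2.convexHull(proj(cam,np.array(pts)).astype(np.float32))[:,0]
E
python3 - <<'E'
from h import *
d=shot('scene'); t=shot('top'); u=tw(np.zeros(2),HO[1],[(0,1,0)])[0]
o=[]
for x in(.105,.035,-.035,-.105):
    c=tw(*HO,[(x,0,.046)])[0]; o.append(c)
crop(d,100,160,180,285,'a.png',6,[(hull(d,cyl(o[0],u)),(0,0,255))]); crop(t,375,170,475,345,'b.png',4,[(hull(t,cyl(o[0],u)),(0,0,255))])
a=cv2.imread('pics/a.png');b=cv2.imread('pics/b.png');h=min(len(a),len(b),600);cv2.imwrite('pics/c26.png',np.hstack([a[-h:][:, :390],b[:h]]))
E
```

```text
(no output)
```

View pics/c26.png

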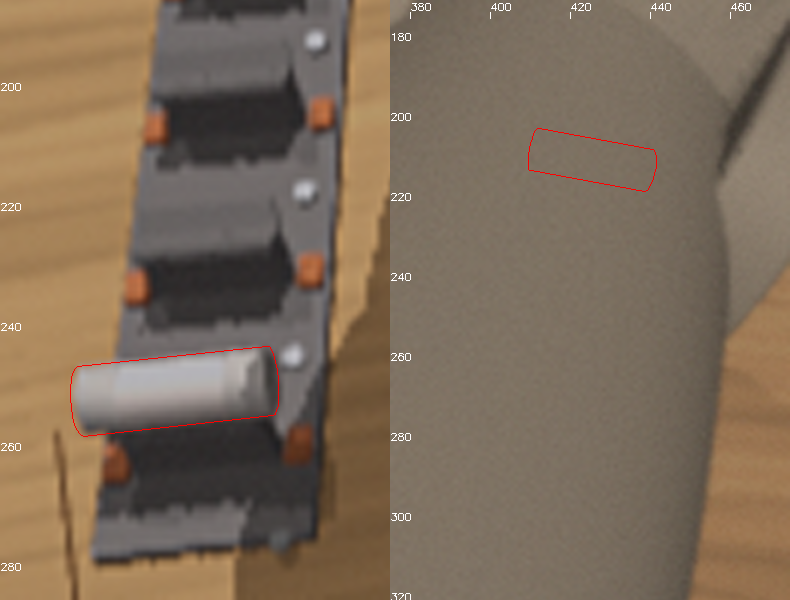

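apply_moves([
  [[0.1,0.4,5],0,0.5],
  [[0.1,0.4,9],0,0.5],
  [[0.1,0.4,10.9],0,0.5],
  [[0.1,0.4,10.9],0,0.5],
  [[0.1,0.4,10.9],0,0],
  [[0.1,0.4,10.9],0,0],
  [[0.1,0.4,10.9],0,0],
  [[0.1,0.4,10.9],0,0],
  [[0.1,0.4,10.9],0,0],
  [[0.1,0.4,10.9],0,0],
])

```text
clock: 29.05
tcp_pos: [0.5474, -0.168, 0.043]
orientation: [0.0, 0.999, -0.049, 0.001]
wrist_force: [-0.2, -0.3, 3.5]
finger_gap: 0.0211
```

apply_moves([
  [[0,0.5,-0.1],0,0],
  [[0,0.9,-0.1],0,0],
  [[0,1.4,-0.1],0,0],
  [[0,1.8,-0.1],0,0],
  [[0,2.3,0],0,0],
  [[0,2.7,0.15],0,0],
  [[0,3.2,0.3],0,0],
  [[0,3.6,0.5],0,0],
  [[0,4.0,0.75],0,0],
  [[0,4.3,1.0],0,0],
])

```text
clock: 30.3
tcp_pos: [0.5435, -0.2126, 0.0345]
orientation: [0.002, 0.999, -0.05, 0.001]
wrist_force: [-4.4, -2.3, 16.4]
finger_gap: 0.0209
```

Run:
```python
from h import *
go(.5443,-.1648,.042,-.0967)
d=shot('scene'); crop(d,160,130,260,240,'c27.png',5)
```

```text
shift [-0.39, -4.76, -0.75] yaw -0.2 | cur [0.5435, -0.2126, 0.0345] ang -0.099 tilt 0.25 t 30.3 gap 0.0209 F [-4.4, -2.3, 16.4]
```

View pics/c27.png

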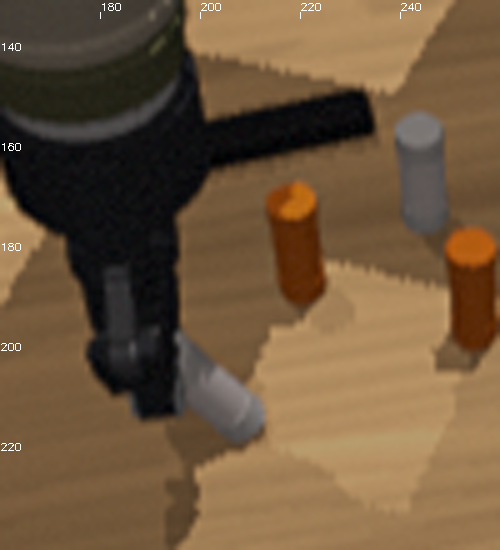

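apply_moves([
  [[0,0.35,0.2],0,0],
  [[0,0.7,0.5],0,0],
  [[0,1.0,0.9],0,0],
  [[0,1.2,1.25],0,0],
  [[0,1.45,1.7],0,0],
  [[0,1.65,2.1],0,0],
  [[0,1.8,2.45],0,0],
  [[0,1.9,2.7],0,0],
  [[0,1.9,2.7],0,0.35],
  [[0,1.9,2.7],0,0.35],
])

```text
clock: 31.6
tcp_pos: [0.5399, -0.2288, 0.0047]
orientation: [-0.001, 0.999, -0.049, -0.001]
wrist_force: [0.7, -0.5, 0.7]
finger_gap: 0.0299
```

Run:
```python
from h import *
go(.5443,-.1648,.0066,-.0967)
d=shot('scene'); crop(d,150,140,250,250,'c28.png',6)
```

```text
shift [-0.19, -6.41, -0.19] yaw -0.1 | cur [0.5399, -0.2288, 0.0047] ang -0.099 tilt 0.11 t 31.6 gap 0.0299 F [0.7, -0.5, 0.7]
```

View pics/c28.png

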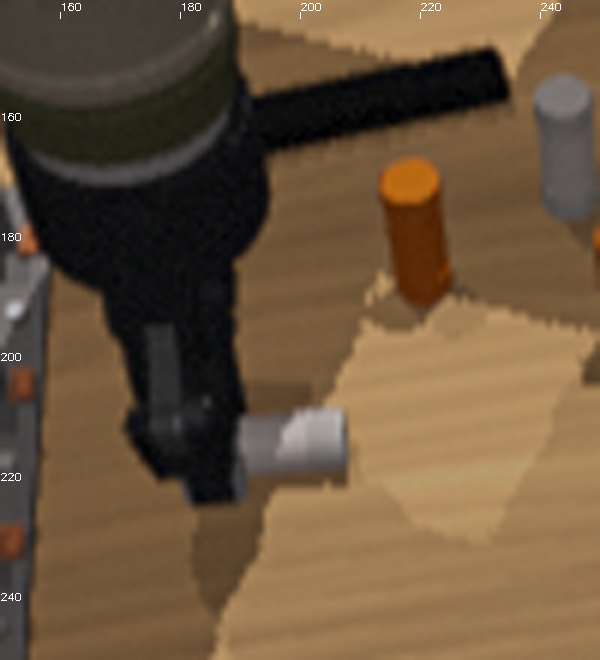

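Run:
```python
from h import *
d=shot('scene')
e=ray(d,207,212.5,.011); print(e, 'centre y', e[1]-.029)
```

```text
[ 0.54629305 -0.18354972  0.011     ] centre y -0.21254971931689012
```

apply_moves([
  [[0,-1,-0.2],0,0.35],
  [[0,-1.8,-0.2],0,0.35],
  [[0,-1.8,-0.2],0,0.35],
  [[0,-1.8,-0.2],0,0],
  [[0,-1.8,-0.2],0,0],
  [[0,-1.8,-0.2],0,0],
  [[0,-1.8,-0.2],0,0],
  [[0,-1.8,-3],0,0],
  [[0,-1.8,-7],0,0],
  [[0,-1.8,-7],0,0],
], squeeze=40)

```text
clock: 32.95
tcp_pos: [0.5445, -0.2132, 0.0783]
orientation: [0.002, 0.999, -0.05, 0.003]
wrist_force: [0.9, -0.5, -0.6]
finger_gap: 0.0202
```

```bash
cat >> h.py <<'E'
def held(cam,fn,off=0,dz=.005):
    s=env.get_state();p=s['tcp_pos'];q=s['orientation'];R=Ro.from_quat([q[1],q[2],q[3],q[0]]).as_matrix()
    c=p+[0,0,dz]+R[:,1]*off
    h=hull(cam,cyl(c,R[:,1])); m=proj(cam,c)[0].astype(int)
    crop(cam,m[0]-45,m[1]-45,m[0]+45,m[1]+45,fn,6,[(h,(0,0,255))])
E
python3 - <<'E'
from h import *
goh(.035,0,.12)
d=shot('scene'); held(d,'c29.png')
E
```

```text
shift [2.71, 11.54, -4.17] yaw -0.1 | cur [0.5445, -0.2132, 0.0783] ang -0.099 tilt 0.36 t 32.95 gap 0.0202 F [0.9, -0.5, -0.6]
```

View pics/c29.png

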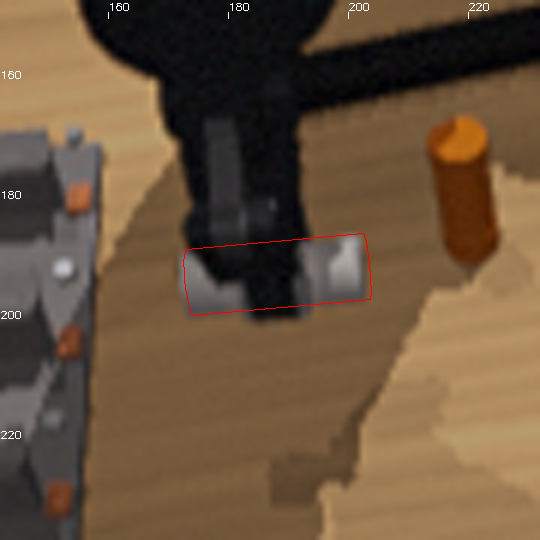

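apply_moves([
  [[0,0,-4],0,0],
  [[1,4,-4],0,0],
  [[2,8,-4],0,0],
  [[2.7,11.5,-4],0,0],
  [[2.7,11.5,-4],0,0],
  [[2.7,11.5,-4],0,0],
  [[2.7,11.5,-2],0,0],
  [[2.7,11.5,-1],0,0],
  [[2.7,11.5,-1],0,0],
  [[2.7,11.5,-1],0,0],
])

```text
clock: 34.25
tcp_pos: [0.5582, -0.3283, 0.0858]
orientation: [0.0, 0.999, -0.049, 0.0]
wrist_force: [-0.2, 0.4, 0.1]
finger_gap: 0.0203
```

Run:
```python
from h import *
goh(.035,0,.042)
d=shot('scene'); held(d,'c30.png')
```

```text
shift [0.21, 0.22, 4.38] yaw -0.1 | cur [0.5582, -0.3283, 0.0858] ang -0.098 tilt 0.03 t 34.25 gap 0.0203 F [-0.2, 0.4, 0.1]
```

View pics/c30.png

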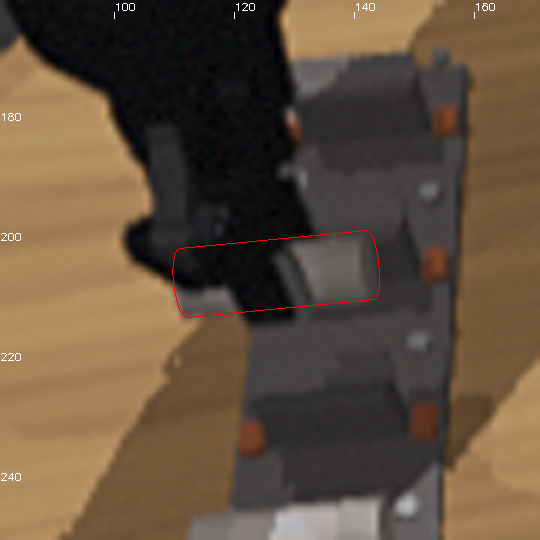

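apply_moves([
  [[0.2,0.2,1],0,0],
  [[0.2,0.2,2],0,0],
  [[0.2,0.2,3],0,0],
  [[0.2,0.2,3.5],0,0],
  [[0.2,0.2,3.9],0,0],
  [[0.2,0.2,4.2],0,0],
  [[0.2,0.2,4.4],0,0],
  [[0.2,0.2,4.4],0,0],
  [[0.2,0.2,4.4],0,0.4],
  [[0.2,0.2,4.4],0,0.4],
])

```text
clock: 35.55
tcp_pos: [0.5596, -0.3308, 0.0412]
orientation: [-0.0, 0.999, -0.049, -0.0]
wrist_force: [-0.1, -1.2, 0.2]
finger_gap: 0.0341
```

apply_moves([
  [[0,0,0],0,0.4],
  [[0,0,-3],0,0.4],
  [[0,0,-7],0,0.45],
  [[0,0,-11],0,0.45],
  [[-6,-10,-11],0,0.45],
  [[-10,-16,-11],0,0.45],
  [[-13,-22,-11],0,0.5],
  [[-13,-22,-11],0,0.5],
  [[-13,-22,-11],0,0.5],
  [[-13,-22,-11],0,0.5],
], squeeze=20)

```text
clock: 36.8
tcp_pos: [0.4525, -0.099, 0.1517]
orientation: [0.0, 0.999, -0.049, 0.001]
wrist_force: [-0.1, -0.1, 0.3]
finger_gap: 0.0427
```

Run:
```python
from h import *
go(.4402,-.085,.042,-.0967)
d=shot('scene','s4.png'); crop(d,100,130,310,285,'c31.png',3)
t=shot('top','t4.png')
```

```text
shift [-1.36, -1.27, 10.97] yaw -0.1 | cur [0.4525, -0.099, 0.1517] ang -0.098 tilt 0.09 t 36.8 gap 0.0427 F [-0.1, -0.1, 0.3]
```

View pics/c31.png

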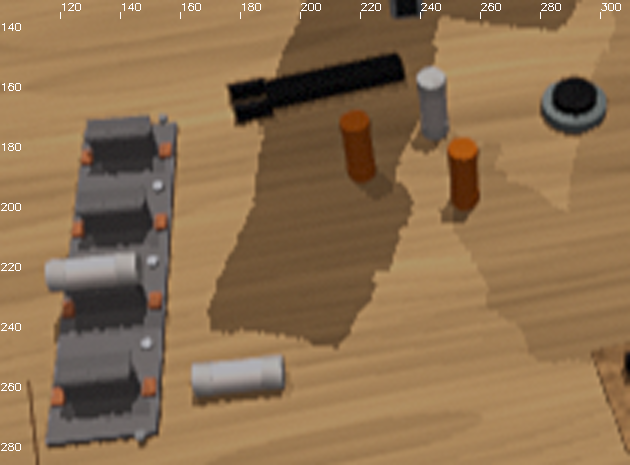

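View pics/t4.png

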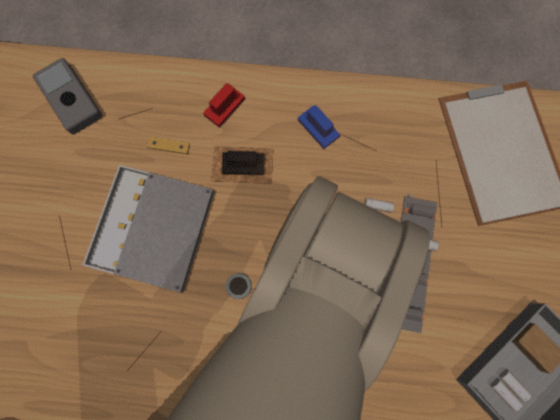

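Fuse 1 has been knocked out of saddle 3 and lies at scene (179,255); fuse 2 sits in saddle 2 at (131,220). I'll measure the loose one and pick it up again.

```bash
cat >> h.py <<'E'
def fusefit(x0,cams,z=.011,thr=(95,60),win=26):
    data=[]
    for cam in cams:
        c=proj(cam,[x0[0],x0[1],z])[0];u0,v0=int(c[0])-win,int(c[1])-win
        p=cam['pixels'][v0:v0+2*win,u0:u0+2*win].astype(float)
        sat=p.max(2)-p.min(2); m=np.clip((28-sat)/12,0,1)*np.clip((p.max(2)-75)/20,0,1)
        data.append((cam,u0,v0,m))
    def cost(x):
        u=[np.cos(x[2]),np.sin(x[2]),0]
        return sum(np.abs(render(cam,[np.array(cyl([x[0],x[1],z],u))],u0,v0,2*win,2*win)-m).sum() for cam,u0,v0,m in data)
    b=minimize(cost,x0,method='Nelder-Mead',options=dict(initial_simplex=[x0,np.add(x0,[.006,0,0]),np.add(x0,[0,.006,0]),np.add(x0,[0,0,.15])],xatol=1e-4,fatol=.1))
    return b.x,b.fun
E
python3 - <<'E'
from h import *
d=shot('scene')
a=ray(d,164.5,256.7,.011);b=ray(d,194.5,253.5,.011);print(a,b,np.hypot(*(a-b)[:2]))
x0=[*(a+b)[:2]/2,np.arctan2(*(b-a)[[1,0]])]
x,f=fusefit(x0,[d]);print(x0,x,f)
crop(d,150,225,210,285,'c32.png',8,[(hull(d,cyl([x[0],x[1],.011],[np.cos(x[2]),np.sin(x[2]),0])),(0,0,255))])
go(x[0],x[1],.0066,x[2]-np.pi/2)
E
```

```text
[ 0.63704122 -0.27868757  0.011     ] [ 0.64288285 -0.22066102  0.011     ] 0.058319852728420524
[np.float64(0.6399620358342935), np.float64(-0.2496742902261775), np.float64(1.4704625920707899)] [ 0.63843984 -0.25051692  1.49504645] 79.215625
shift [19.95, 13.1, 14.48] yaw -1.4 | cur [0.453, -0.1003, 0.1514] ang -0.1 tilt 0.06 t 36.95 gap 0.0426 F [0.3, 0.2, 0.0]
```

View pics/c32.png

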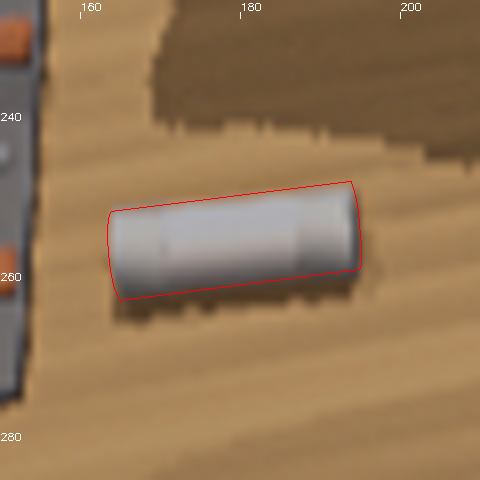

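apply_moves([
  [[5,3.3,0],0,0.55],
  [[10,6.6,0],0,0.55],
  [[15,9.9,0],0,0.55],
  [[19.9,13.1,0],0,0.55],
  [[19.9,13.1,4],0,0.55],
  [[19.9,13.1,8],0,0.55],
  [[19.9,13.1,8],0,0.55],
  [[19.9,13.1,8],0,0.55],
  [[19.9,13.1,8],0,0.55],
  [[19.9,13.1,8],0,0.55],
])

```text
clock: 38.2
tcp_pos: [0.6381, -0.2495, 0.0733]
orientation: [0.001, 0.999, -0.049, 0.001]
wrist_force: [1.0, 1.0, -0.3]
finger_gap: 0.047
```

Run:
```python
from h import *
go(.6388,-.2503,.0066,-.09)
d=shot('scene');crop(d,120,200,240,290,'c33.png',6)
```

```text
shift [0.07, 0.07, 6.67] yaw -0.5 | cur [0.6381, -0.2495, 0.0733] ang -0.099 tilt 0.18 t 38.2 gap 0.047 F [1.0, 1.0, -0.3]
```

View pics/c33.png

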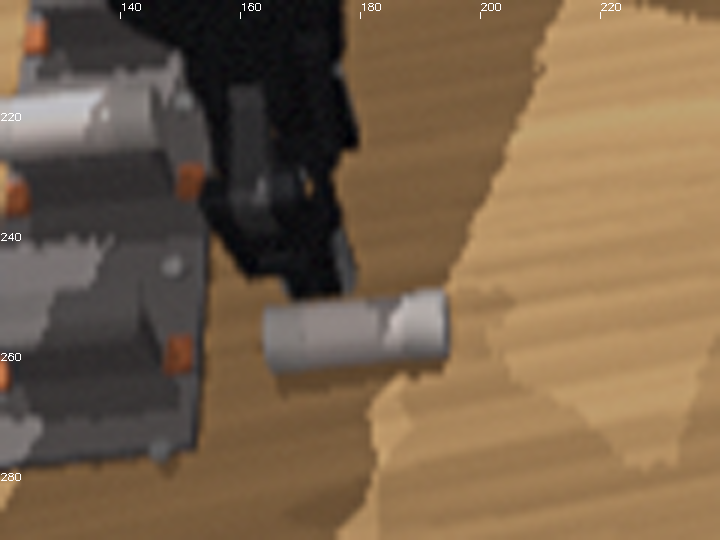

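apply_moves([
  [[0.1,0.1,3],0,0.55],
  [[0.1,0.1,5.5],0,0.55],
  [[0.1,0.1,6.6],0,0.55],
  [[0.1,0.1,6.6],0,0],
  [[0.1,0.1,6.6],0,0],
  [[0.1,0.1,6.6],0,0],
  [[0.1,0.1,6.6],0,0],
  [[0.1,0.1,6.6],0,0],
  [[0.1,0.1,3],0,0],
  [[0.1,0.1,-3],0,0],
], squeeze=40)

```text
clock: 39.5
tcp_pos: [0.636, -0.2491, 0.0993]
orientation: [-0.001, 0.999, -0.049, -0.003]
wrist_force: [1.0, -1.0, -0.7]
finger_gap: 0.0203
```

Run:
```python
from h import *
goh(.105,0,.086)
d=shot('scene');held(d,'c34.png')
```

```text
shift [0.25, 8.86, 1.33] yaw -0.1 | cur [0.636, -0.2491, 0.0993] ang -0.099 tilt 0.37 t 39.5 gap 0.0203 F [1.0, -1.0, -0.7]
```

View pics/c34.png

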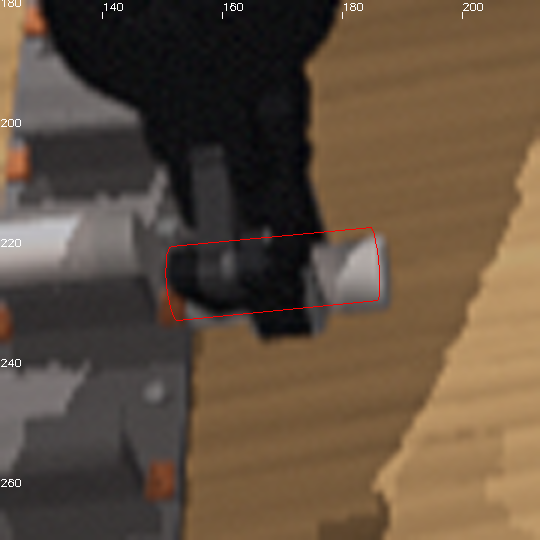

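apply_moves([
  [[0,3,0],0,0],
  [[0,6,0],0,0],
  [[0,9,0],0,0],
  [[0,9,1],0,0],
  [[0,9,1],0,0],
  [[0,9,1],0,0],
  [[0,9,1],0,0],
  [[0,9,1],0,0],
  [[0,9,1],0,0],
  [[0,9,1],0,0],
])

```text
clock: 40.8
tcp_pos: [0.6292, -0.3396, 0.0914]
orientation: [0.0, 0.999, -0.049, 0.0]
wrist_force: [-1.0, 0.8, -0.6]
finger_gap: 0.0202
```

Run:
```python
from h import *
goh(.105,-.002,.042)
d=shot('scene');held(d,'c35.png')
```

```text
shift [0.03, -0.02, 4.94] yaw -0.1 | cur [0.6292, -0.3396, 0.0914] ang -0.099 tilt 0.01 t 40.8 gap 0.0202 F [-1.0, 0.8, -0.6]
```

View pics/c35.png

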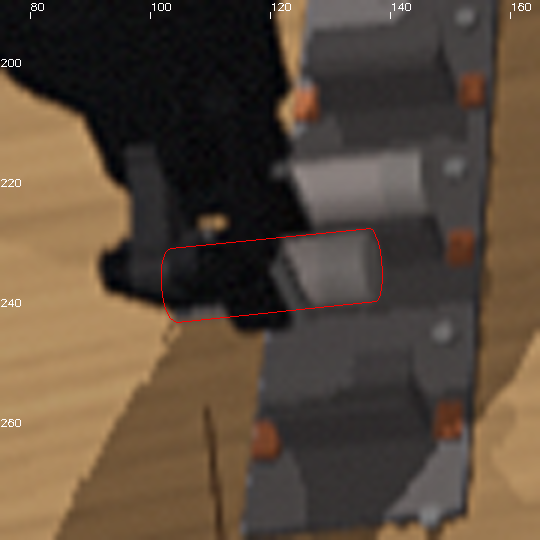

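apply_moves([
  [[0,-0.1,1.5],0,0],
  [[0,-0.1,2.5],0,0],
  [[0,-0.1,3.5],0,0],
  [[0,-0.1,4.2],0,0],
  [[0,-0.1,4.7],0,0],
  [[0,-0.1,5],0,0],
  [[0,-0.1,5],0,0],
  [[0,-0.1,5],0,0],
  [[0,-0.1,5],0,0.4],
  [[0,-0.1,5],0,0.4],
])

```text
clock: 42.1
tcp_pos: [0.6293, -0.3388, 0.0415]
orientation: [0.0, 0.999, -0.049, 0.0]
wrist_force: [0.2, 0.0, -0.8]
finger_gap: 0.0343
```

apply_moves([
  [[0,0,0],0,0.4],
  [[0,0,-3],0,0.4],
  [[0,0,-7],0,0.45],
  [[0,0,-11],0,0.45],
  [[-5,-6,-11],0,0.45],
  [[-10,-12,-11],0,0.45],
  [[-15,-18,-11],0,0.5],
  [[-20,-25,-11],0,0.5],
  [[-20,-25,-11],0,0.5],
  [[-20,-25,-11],0,0.5],
], squeeze=20)

```text
clock: 43.35
tcp_pos: [0.4519, -0.0672, 0.1514]
orientation: [-0.0, 0.999, -0.048, -0.001]
wrist_force: [0.5, -0.4, 0.2]
finger_gap: 0.0426
```

Run:
```python
from h import *
go(.4402,-.085,.042,-.0967)
d=shot('scene','s5.png'); u=tw(np.zeros(2),HO[1],[(0,1,0)])[0]
crop(d,100,130,310,285,'c36.png',3,[(hull(d,cyl(tw(*HO,[(x,0,.046)])[0],u)),(0,0,255)) for x in (.105,.035)])
```

```text
shift [-0.99, 1.89, 10.94] yaw 0.1 | cur [0.4519, -0.0672, 0.1514] ang -0.095 tilt 0.11 t 43.35 gap 0.0426 F [0.5, -0.4, 0.2]
```

View pics/c36.png

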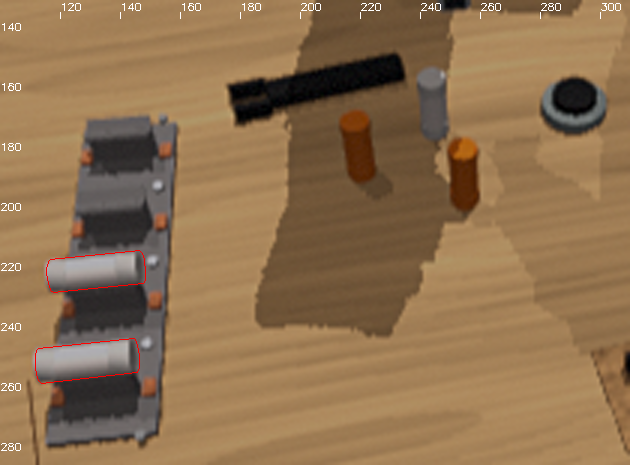

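apply_moves([
  [[-1,1.8,0],0,0.5],
  [[-1,1.8,0],0,0.5],
  [[-1,1.8,5],0,0.5],
  [[-1,1.8,9],0,0.5],
  [[-1,1.8,10.9],0,0.5],
  [[-1,1.8,10.9],0,0.5],
  [[-1,1.8,10.9],0,0],
  [[-1,1.8,10.9],0,0],
  [[-1,1.8,10.9],0,0],
  [[-1,1.8,10.9],0,0],
], squeeze=40)

```text
clock: 44.65
tcp_pos: [0.4441, -0.0874, 0.0432]
orientation: [0.0, 0.999, -0.049, 0.001]
wrist_force: [1.3, -0.0, 2.3]
finger_gap: 0.0203
```

Run:
```python
from h import *
go(.58,-.14,.15,-.0967)
d=shot('scene'); crop(d,190,110,310,220,'c37.png',5)
```

```text
shift [14.04, 3.89, -10.68] yaw -0.1 | cur [0.4441, -0.0874, 0.0432] ang -0.099 tilt 0.13 t 44.65 gap 0.0203 F [1.3, -0.0, 2.3]
```

View pics/c37.png

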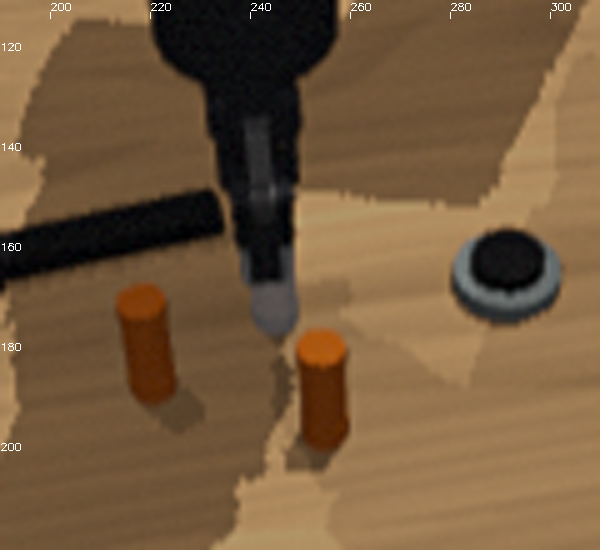

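apply_moves([
  [[0,0,-4],0,0],
  [[0,0,-8],0,0],
  [[0,0,-10],0,0],
  [[5,1,-10],0,0],
  [[10,2,-10],0,0],
  [[16,4,-10],0,0],
  [[16,4,-10],0,0],
  [[16,4,-6],0,0],
  [[16,4,-3],0,0],
  [[16,4,-3],0,0],
])

```text
clock: 45.95
tcp_pos: [0.5952, -0.1414, 0.0696]
orientation: [-0.001, 0.999, -0.049, -0.003]
wrist_force: [-0.4, 0.4, 0.1]
finger_gap: 0.0206
```

Run:
```python
from h import *
go(.60,-.14,.043,-.0967)
d=shot('scene'); crop(d,180,150,300,270,'c38.png',5)
```

```text
shift [0.47, -0.19, 2.66] yaw -0.1 | cur [0.5952, -0.1414, 0.0696] ang -0.099 tilt 0.4 t 45.95 gap 0.0206 F [-0.4, 0.4, 0.1]
```

View pics/c38.png

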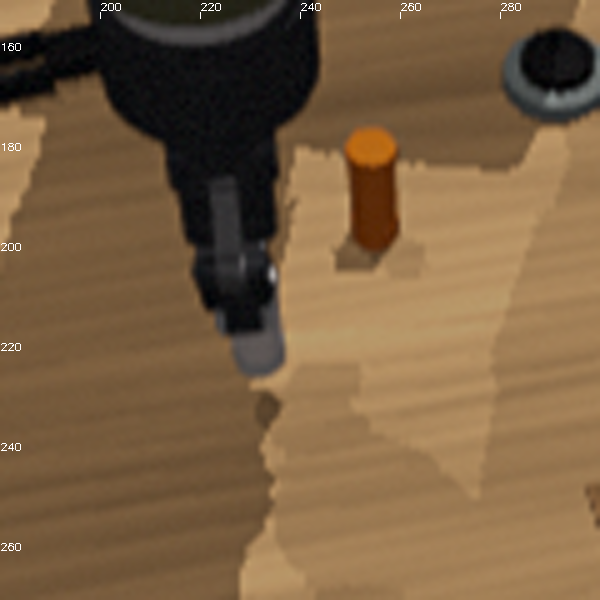

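apply_moves([
  [[0,0,1],0,0],
  [[0,0,2],0,0],
  [[0,0,2.6],0,0],
  [[0,0,2.8],0,0],
  [[0,0,2.8],0,0],
  [[0,0.5,2.7],0,0],
  [[0,0.9,2.7],0,0],
  [[0,1.4,2.7],0,0],
  [[0,1.8,2.7],0,0],
  [[0,2.3,2.8],0,0],
], squeeze=20)

```text
clock: 47.25
tcp_pos: [0.5962, -0.1659, 0.0443]
orientation: [-0.0, 0.999, -0.049, 0.0]
wrist_force: [0.7, -0.5, -0.3]
finger_gap: 0.0202
```

apply_moves([
  [[0,0.4,0.15],0,0],
  [[0,0.9,0.3],0,0],
  [[0,1.3,0.5],0,0],
  [[0,1.7,0.75],0,0],
  [[0,2.0,1.0],0,0],
  [[0,2.35,1.25],0,0],
  [[0,2.7,1.55],0,0],
  [[0,2.7,1.55],0,0],
  [[0,2.7,1.55],0,0],
  [[0,2.7,1.55],0,0],
])

```text
clock: 48.5
tcp_pos: [0.5999, -0.1955, 0.0365]
orientation: [0.003, 0.999, -0.049, 0.008]
wrist_force: [-0.2, 0.4, 29.8]
finger_gap: 0.0205
```

Run:
```python
from h import *
go(.60,-.14,.043,-.0967)
d=shot('scene'); crop(d,160,150,280,270,'c39.png',5)
```

```text
shift [-0.54, -5.53, -0.65] yaw -0.1 | cur [0.5999, -0.1955, 0.0365] ang -0.099 tilt 0.92 t 48.5 gap 0.0205 F [-0.2, 0.4, 29.8]
```

View pics/c39.png

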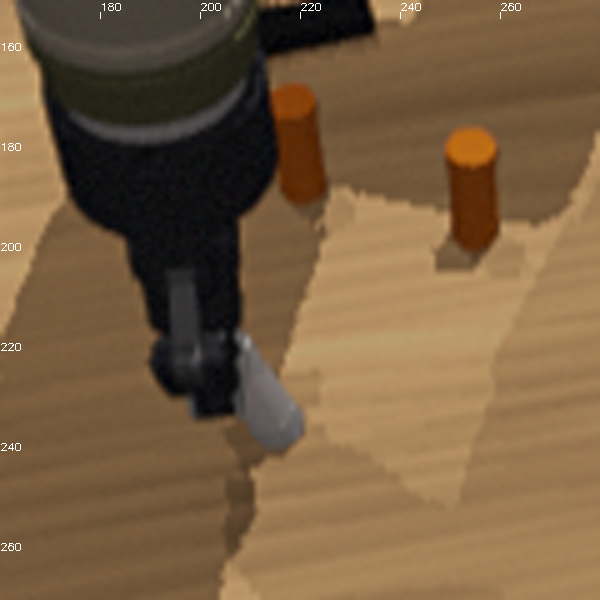

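apply_moves([
  [[0,0,-0.6],0,0],
  [[0,0.4,-0.5],0,0],
  [[0,0.8,-0.3],0,0],
  [[0,1.1,0],0,0],
  [[0,1.45,0.3],0,0],
  [[0,1.75,0.7],0,0],
  [[0,2.0,1.1],0,0],
  [[0,2.0,1.1],0,0],
  [[0,2.0,1.1],0,0],
  [[0,2.0,1.1],0,0],
])

```text
clock: 49.8
tcp_pos: [0.5952, -0.2165, 0.0218]
orientation: [0.003, 0.999, -0.05, 0.004]
wrist_force: [-0.3, -6.6, 17.4]
finger_gap: 0.0201
```

Run:
```python
from h import *
go(.60,-.14,.043,-.0967)
d=shot('scene'); crop(d,160,150,280,270,'c40.png',5)
```

```text
shift [-0.29, -7.66, -2.12] yaw -0.2 | cur [0.5952, -0.2165, 0.0218] ang -0.1 tilt 0.62 t 49.8 gap 0.0201 F [-0.3, -6.6, 17.4]
```

View pics/c40.png

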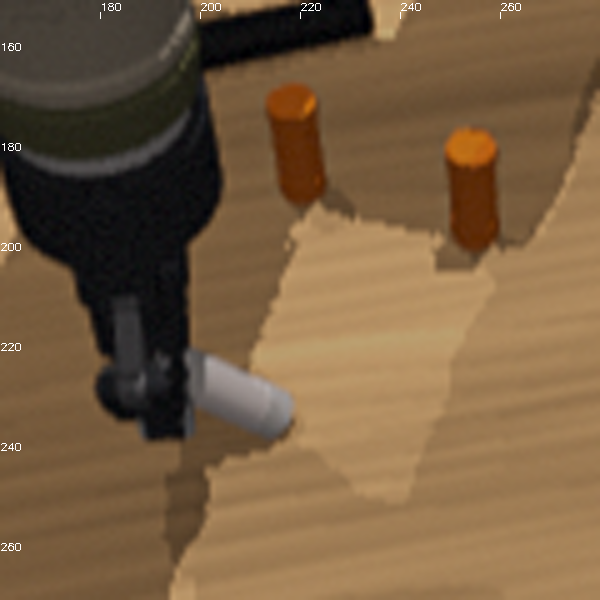

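apply_moves([
  [[0,0.2,0.3],0,0],
  [[0,0.35,0.6],0,0],
  [[0,0.5,0.9],0,0],
  [[0,0.6,1.2],0,0],
  [[0,0.6,1.3],0,0],
  [[0,0.6,1.2],0,0.35],
  [[0,0.6,1.2],0,0.35],
  [[0,0.6,1.2],0,0.35],
  [[0,0.6,1.2],0,0.35],
  [[0,0.6,1.2],0,0.35],
])

```text
clock: 51.1
tcp_pos: [0.5907, -0.2181, 0.0055]
orientation: [-0.0, 0.999, -0.049, -0.0]
wrist_force: [-0.6, 0.0, -0.8]
finger_gap: 0.0298
```

Run:
```python
from h import *
go(.60,-.14,.0066,-.0967)
d=shot('scene'); crop(d,150,170,250,270,'c41.png',6)
```

```text
shift [0.15, -7.86, -0.11] yaw -0.1 | cur [0.5907, -0.2181, 0.0055] ang -0.099 tilt 0.04 t 51.1 gap 0.0298 F [-0.6, 0.0, -0.8]
```

View pics/c41.png

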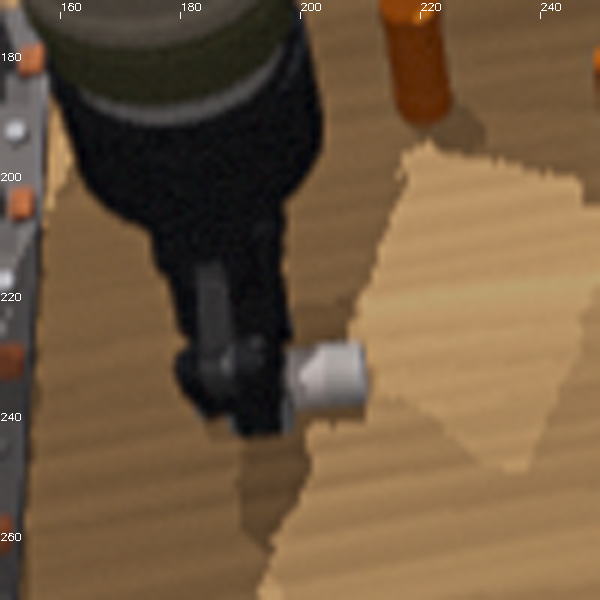

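Run:
```python
from h import *
d=shot('scene')
e=ray(d,210.3,231.5,.011); print(e,'c',e[1]-.029)
s=env.get_state();p=s['tcp_pos'];q=s['orientation'];R=Ro.from_quat([q[1],q[2],q[3],q[0]]).as_matrix()
o=[(hull(d,cyl([p[0],p[1],.011]-R[:,1]*f,R[:,1])),c) for f,c in((.005,(0,0,255)),(.01,(0,255,0)),(.015,(255,0,0)))]
crop(d,150,190,240,260,'c42.png',7,o)
```

```text
[ 0.59703532 -0.18326633  0.011     ] c -0.21226632919846702
```

View pics/c42.png

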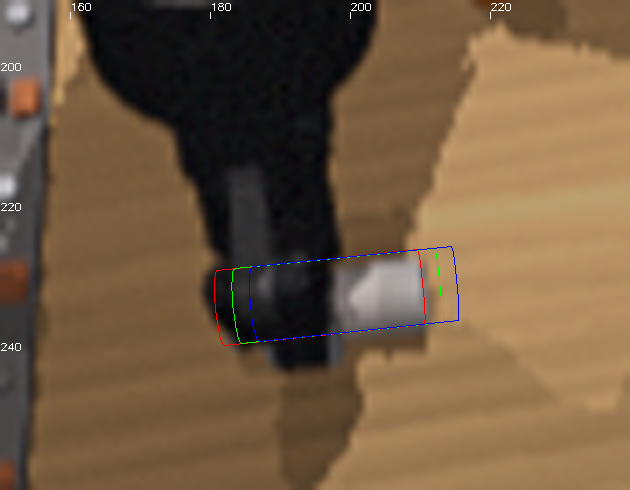

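apply_moves([
  [[0,-0.5,-0.1],0,0.35],
  [[0,-0.5,-0.1],0,0.35],
  [[0,-0.5,-0.1],0,0],
  [[0,-0.5,-0.1],0,0],
  [[0,-0.5,-0.1],0,0],
  [[0,-0.5,-0.1],0,0],
  [[0,-0.5,-0.1],0,0],
  [[0,-0.5,-4],0,0],
  [[0,-0.5,-9],0,0],
  [[0,-0.5,-9],0,0],
], squeeze=40)

```text
clock: 52.45
tcp_pos: [0.5941, -0.2152, 0.1001]
orientation: [0.002, 0.999, -0.05, 0.004]
wrist_force: [0.3, -0.6, -0.1]
finger_gap: 0.0202
```

Run:
```python
from h import *
goh(-.035,0,.10)
d=shot('scene');held(d,'c43.png')
```

```text
shift [-9.25, 11.86, 0.01] yaw -0.1 | cur [0.5941, -0.2152, 0.1001] ang -0.099 tilt 0.46 t 52.45 gap 0.0202 F [0.3, -0.6, -0.1]
```

View pics/c43.png

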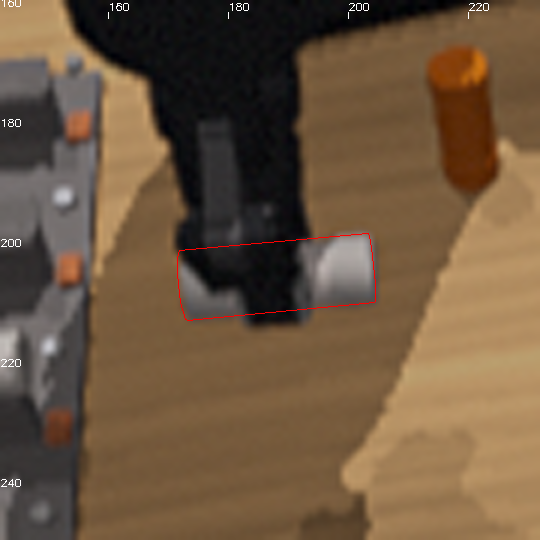

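apply_moves([
  [[-3,4,-1],0,0],
  [[-6,8,-1],0,0],
  [[-9.2,11.9,-1],0,0],
  [[-9.2,11.9,-1],0,0],
  [[-9.2,11.9,0],0,0],
  [[-9.2,11.9,1],0,0],
  [[-9.2,11.9,1],0,0],
  [[-9.2,11.9,1],0,0],
  [[-9.2,11.9,1],0,0],
  [[-9.2,11.9,1],0,0],
])

```text
clock: 53.75
tcp_pos: [0.4884, -0.3228, 0.0862]
orientation: [0.0, 0.999, -0.049, 0.0]
wrist_force: [0.2, 0.4, 0.4]
finger_gap: 0.0204
```

Run:
```python
from h import *
goh(-.035,0,.042)
d=shot('scene');held(d,'c44.png')
```

```text
shift [0.2, 0.1, 4.42] yaw -0.1 | cur [0.4884, -0.3228, 0.0862] ang -0.099 tilt 0.04 t 53.75 gap 0.0204 F [0.2, 0.4, 0.4]
```

View pics/c44.png

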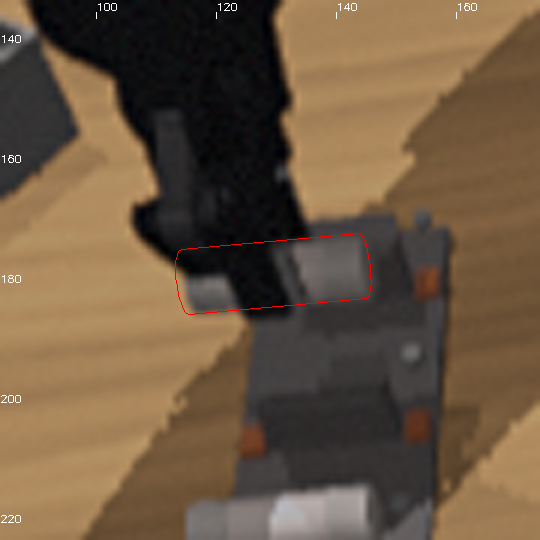

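apply_moves([
  [[0.2,0.1,1],0,0],
  [[0.2,0.1,2],0,0],
  [[0.2,0.1,3],0,0],
  [[0.2,0.1,3.5],0,0],
  [[0.2,0.1,3.9],0,0],
  [[0.2,0.1,4.2],0,0],
  [[0.2,0.1,4.4],0,0],
  [[0.2,0.1,4.4],0,0],
  [[0.2,0.1,4.4],0,0.4],
  [[0.2,0.1,4.4],0,0.4],
])

```text
clock: 55.05
tcp_pos: [0.4899, -0.3239, 0.0418]
orientation: [-0.0, 0.999, -0.049, -0.0]
wrist_force: [-0.1, -0.1, -0.3]
finger_gap: 0.0342
```

apply_moves([
  [[0,0,0],0,0.4],
  [[0,0,-3],0,0.4],
  [[0,0,-7],0,0.45],
  [[0,0,-11],0,0.45],
  [[0,-6,-11],0,0],
  [[-1,-12,-11],0,0],
  [[-2,-18,-11],0,0],
  [[-3,-24,-11],0,0],
  [[-3,-30,-11],0,0],
  [[-3,-34,-11],0,0],
], squeeze=20)

```text
clock: 56.3
tcp_pos: [0.4934, 0.0198, 0.1521]
orientation: [-0.0, 0.999, -0.049, 0.0]
wrist_force: [0.6, -0.5, 0.8]
finger_gap: 0.0002
```

Run:
```python
from h import *
go(.4434,.025,.10,-.0967)
d=shot('scene','s6.png'); t=shot('top','t6.png'); u=tw(np.zeros(2),HO[1],[(0,1,0)])[0]
for n,cam in(('s',d),('t',t)):
  o=[(hull(cam,cyl(tw(*HO,[(x,0,.046)])[0],u)),(0,0,255)) for x in (.105,.035,-.035)]
  a=np.linspace(0,6.28,30)
  for z in(.015,.025,.035): o.append((proj(cam,np.c_[.4434+.018*np.cos(a),.025+.018*np.sin(a),0*a+z]),(0,255,0)))
  if n=='s': crop(cam,100,130,320,285,'c45.png',3,o)
```

```text
shift [-5.03, -0.03, 5.21] yaw -0.0 | cur [0.4934, 0.0198, 0.1521] ang -0.097 tilt 0.03 t 56.3 gap 0.0002 F [0.6, -0.5, 0.8]
```

View pics/c45.png

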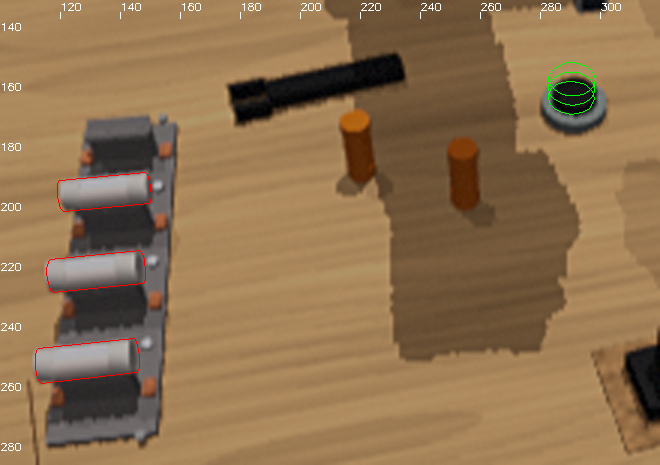

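View pics/s6.png

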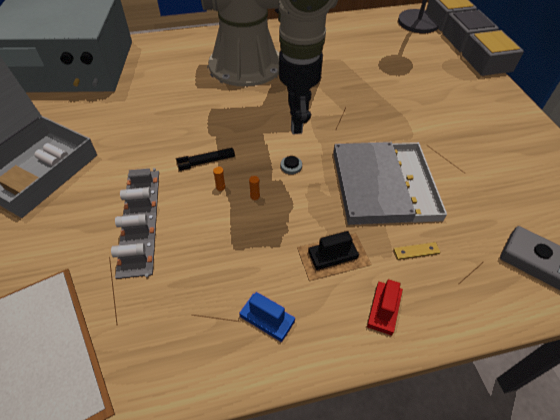

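All three fuses match their predicted seats, the plate is clear and the block is home. Next is the button: triangulate its cap.

Run:
```python
from h import *
d=shot('scene');crop(d,265,140,320,190,'c46.png',10)
t=shot('top')
best=min((np.hypot(*(ray(d,291.3,162,z)-ray(t,238,285.5,z))[:2]),z) for z in np.arange(.005,.06,.001)); print(best)
z=best[1]; print(ray(d,291.3,162,z),ray(t,238,285.5,z))
```

```text
(np.float64(0.0018964346661049496), np.float64(0.015))
[0.44412711 0.02820466 0.015     ] [0.44391914 0.02631967 0.015     ]
```

View pics/c46.png

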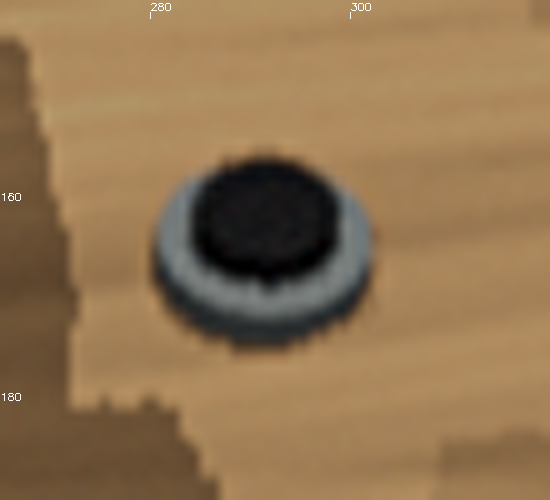

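Run:
```python
from h import *
go(.444,.027,.05,-.0967)
```

```text
shift [-5.03, -0.43, 10.19] yaw -0.0 | cur [0.4936, 0.0179, 0.1519] ang -0.097 tilt 0.02 t 56.5 gap 0.0001 F [0.3, 0.2, 0.6]
```

apply_moves([
  [[-5,-0.4,3],0,0],
  [[-5,-0.4,6],0,0],
  [[-5,-0.4,10],0,0],
  [[-5,-0.4,10],0,0],
  [[-5,-0.4,10],0,0],
  [[-5,-0.4,10.5],0,0],
  [[-5,-0.4,11],0,0],
  [[-5,-0.4,11.5],0,0],
  [[-5,-0.4,12],0,0],
  [[-5,-0.4,12],0,0],
])

```text
clock: 57.75
tcp_pos: [0.4439, 0.0265, 0.0313]
orientation: [-0.0, 0.999, -0.049, -0.001]
wrist_force: [0.8, -0.4, 0.2]
finger_gap: -0.0002
```

Run:
```python
from h import *
go(.444,.027,.02,-.0967)
d=shot('scene');crop(d,265,120,320,190,'c47.png',8)
```

```text
shift [0.01, -0.06, 1.13] yaw -0.1 | cur [0.4439, 0.0265, 0.0313] ang -0.099 tilt 0.06 t 57.75 gap -0.0002 F [0.8, -0.4, 0.2]
```

View pics/c47.png

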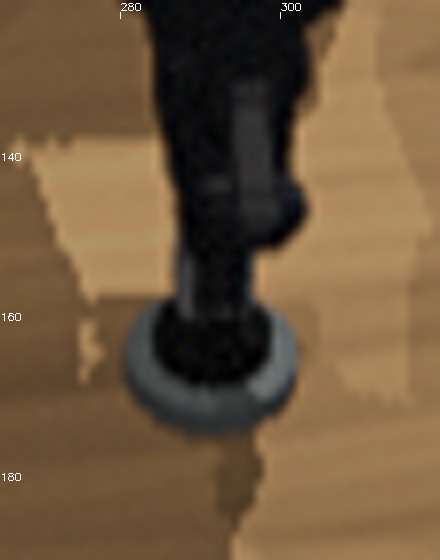

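apply_moves([
  [[0,0,0.3],0,0],
  [[0,0,0.5],0,0],
  [[0,0,0.7],0,0],
  [[0,0,0.9],0,0],
  [[0,0,1.1],0,0],
  [[0,0,1.1],0,0],
  [[0,0,1.1],0,0],
  [[0,0,1.1],0,0],
  [[0,0,1.1],0,0],
  [[0,0,1.1],0,0],
])

```text
clock: 59.05
tcp_pos: [0.4444, 0.0263, 0.0209]
orientation: [-0.0, 0.999, -0.049, 0.0]
wrist_force: [-0.8, 0.0, 1.8]
finger_gap: -0.0
```

apply_moves([
  [[0,0,0.2],0,0],
  [[0,0,0.4],0,0],
  [[0,0,0.5],0,0],
  [[0,0,0.6],0,0],
  [[0,0,0.7],0,0],
  [[0,0,0.8],0,0],
  [[0,0,0.8],0,0],
  [[0,0,0.8],0,0],
  [[0,0,0.8],0,0],
  [[0,0,0.8],0,0],
])

```text
clock: 60.3
tcp_pos: [0.4446, 0.0263, 0.0155]
orientation: [0.0, 0.999, -0.049, 0.001]
wrist_force: [-10.1, 0.7, 35.2]
finger_gap: -0.0
```

Resistance reached 35 N with the tool stopped at z = 15.5 mm, well over the 5 N needed, so the button is at its stop. Next I retreat and do the final check.

apply_moves([
  [[0,0,0],0,0],
  [[0,0,-2],0,0],
  [[0,0,-7],0,0],
  [[0,0,-12],0,0],
  [[0,0,-16],0,0],
  [[0,-6,-18],0,0],
  [[0,-12,-18],0,0],
  [[0,-18,-18],0,0],
  [[0,-24,-18],0,0],
  [[0,-24,-18],0,0],
])

```text
clock: 61.55
tcp_pos: [0.4678, 0.2689, 0.192]
orientation: [-0.0, 0.999, -0.047, -0.0]
wrist_force: [-0.3, -0.7, -0.3]
finger_gap: -0.0001
```

Run:
```python
from h import *
go(.444,.3,.2)
d=shot('scene','s7.png'); t=shot('top','t7.png'); u=tw(np.zeros(2),HO[1],[(0,1,0)])[0]
o=lambda cam:[(hull(cam,cyl(tw(*HO,[(x,0,.046)])[0],u)),(0,0,255)) for x in (.105,.035,-.035)]
crop(d,100,110,450,290,'c48.png',2,o(d)); crop(t,375,170,475,345,'c49.png',3,o(t))
print(scraper_fit([.704,.046,.08],[d]))
```

```text
shift [-2.66, -2.88, -0.8] yaw 0 | cur [0.4678, 0.2689, 0.192] ang -0.093 tilt 0.04 t 61.55 gap -0.0001 F [-0.3, -0.7, -0.3]
(array([0.70440137, 0.0453881 , 0.09744184]), [np.float64(318.965625)])
```

View pics/c48.png

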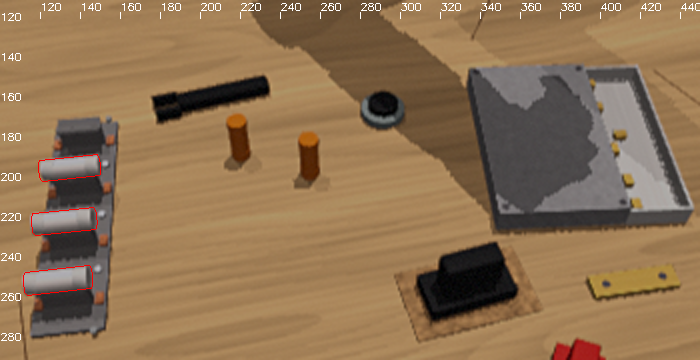

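View pics/c49.png

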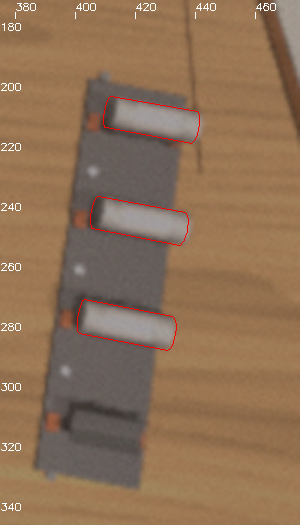

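Run:
```python
from h import *
s=env.get_state();print(s['clock'],np.abs(s['qvel']).max())
print(env.hand_in())
```

```text
61.65 0.03674425031890736
the job is handed in; nothing more can be done
None
```

I handed the job in at about 62 s, and my last camera checks showed every step done; the hand-in reported no verdict.

- **Trimmings:** Three passes with the black block pushed all six brass trimmings into the trough. The last picture shows six on the trough floor and a clear plate. The block stands upright on its mat, about 1 mm from the mat's centre.
- **Fuses:** Three standing fuses were present. I tipped each one over in the grip, re-gripped it at its middle and laid it in a saddle: 1, 2 and 3. The first was knocked out of saddle 3 while the arm was elsewhere, so I picked it up and laid it again. In both cameras all three match their planned seats. From the saddle outlines they may lie 2–4 mm off-centre along the groove, within the 11 mm allowed.
- **Button:** I pressed it with 35 N, against the 5 N it needs, until the tool stopped. The tool went down about 5–6 mm after first touching the cap. I had no direct reading of the button's travel.
- **Left alone:** In the pictures, the busbar offcut, the fuse puller, the orange fuses and the coloured look-alike blocks have not moved.
- **Disagreements:** The two cameras differed by about 2 mm, within their stated calibration. While I tipped the third fuse, the downward force briefly reached 30 N and the fuse slid a little. I measured its position again before the final grip.

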